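# Hang the strap template on the carousel's empty hook

## Robot

A 7-joint arm with a two-finger parallel gripper is mounted at the origin on the work surface; the furniture and walls round the work are solid. World frame = base frame: x ahead of the robot, y to its left, z up, the work surface at z = 0. Lengths are in m, angles in rad, forces in N, time in s.
With the tool pointing down it reaches from about 0.425 to 0.925 m from the base axis. Payload 6.8 kg.
Tool frame: the origin (TCP) lies on the centre line of the jaws, within the pads' length; the fingertips stand 17 mm ahead of it and the grasp point (between the pads) lies 2 mm behind it (nose_length is the distance from the TCP to the fingertips, in m); z points along the fingers, x is the direction in which the jaws open and shut, and the axes are right-handed (so a half turn about z gives the same grasp; the last joint's range is limited). The gripper opens to 85 mm and grips with 20 to 120 N. Pads are 22 mm wide; open, the fingers measure 114 mm over their backs; the gripper's body (76 mm by 85 mm) begins 54 mm behind the grasp point. The pads swing forward as they close: fully open they stand 13 mm farther back than shut.
Start: joints at [1.205, 0.477, 0.022, 1.555, -0.011, 1.109, -0.083], TCP at [0.172, -0.653, 0.248] pointing down, gripper open.
Joint ranges: [-2.96, 2.96], [-0.34, 2.1], [-1.41, 1.46], [0.24, 2.44], [-1.37, 4.51], [0.17, 1.92], [-2.96, 2.96]. Speed limits (rad/s): [2.39, 2.39, 3.14, 3.14, 3.14, 3.14, 3.14].

## Interface

Orientations are given as a unit quaternion [w, x, y, z].
In Python, from station import * gives the robot as it stands.
- The arm moves only by the tool send_rows, never from a script. Its argument "commands" is a list of rows, each an object with "translation": the shift along the tool's x, y, z in m, a list of three; "rot": the turn, a rotation vector about the tool's x, y, z in degrees, a list of three; "grip": the finger opening in m, from 0 to 0.0854. In form: [{"translation": [tx, ty, tz], "rot": [rx, ry, rz], "grip": grip}, ...]. A call has exactly 5 rows; each row shifts and turns the commanded pose from where the row before left it, along the tool's axes as they then stand; what a row does not reach is not made up. A row lasts 1/12 s, in which the tool goes at most 41.7 mm and 7.16 degrees, less where a joint would pass 70% of its speed; a pose out of reach is approached as far as the arm can. A call with a gripper value outside its range is refused whole. The fingers move at their own pace and stop on an object; "force" is the grip in N (left out, the last holds). Time passes only in rows, so rows that do not move let the fingers close, or fill a call up. It gives the time, the measured TCP pose, the force and the opening at its end, in the units of the state.
- get_obs(): the state, without advancing time (a new reading comes with each control period).
- read_camera(name): name is "side" or "top"; returns a dict with "pixels" (480x640x3 uint8, red, green, blue), "depth" (480x640 float32, m along the optical axis (not along the pixel's ray), 0 where there is no reading), "mtx" (3x3 intrinsics, pixels), "extrinsics" (4x4, takes a point from camera to world coordinates). Camera axes: x right, y up, looking along -z (the intrinsics and any distortion apply to the point x, -y, -z); pixel columns grow to the right and rows downward; lengths in m; the calibration is good to about 2 mm. A picture is of the moment at which its call begins.
- hand_in(): hands the job in, once; it reports no verdict.
The state is a dict: "t": time; "q": joint angles; "joint_vel": joint speeds; "joint_torque": joint torques, N m; "eef_pos": TCP position; "tool_rot": TCP orientation; "contact_force": force on the tool from outside, world axes, zero at the start; "torque": the same for the moment, N m; "gripper_width": opening from 0.0 (shut) to 1.0 (fully open).
Only numpy, scipy, OpenCV 4.12 (cv2) and the standard library are available. Lean on these libraries where they do the work, as an engineer would, in place of code of your own. Each camera call takes 0.05 s, during which the arm holds its last target.

## Task

Turn the template carousel by the black grip on its top until the empty hook stands over the pointer on its foot. Then take the metal strap template out of the wooden stand, hang it by its window on that hook and press it gently down past the spring catch until it bottoms firmly on the hook, then let go. Do not force it, and leave the cream thread spool and the small brown bottle where they stand.

Things in the scene. Friction and masses are not known exactly. Their poses are not given: they have to be found in the camera images.
- carousel_base: foot of the hook carousel: round dark steel, 170 mm across, fixed; origin on the upright axis at bench height, z up. Its -x is its front, marked by a brass pointer on the foot. The turning head carries five outward hooks 72 degrees apart; four hold templates, one is empty. Hung templates reach 130 mm from the axis, from z = 70 to 250 mm
- rotor (a joint): turn of the carousel's head (rad), counter-clockwise from above positive; 0 when the empty hook points along the foot's -x axis, straight over the pointer. Starts between 0.6 and 2.4. Turns stiffly (about 0.25 Nm) and stays where it is left; limits +-3.3
- knob (a point): centre of the black grip on top of the head, on the turning axis: a bar 50 mm long, 12 mm wide and 36 mm high (18 mm above and below this point), free all round; it is turned with the head. Frame: x along the bar's length, y across its 12 mm
- hook_seat (a point): nominal middle of the empty hook's seat (top face of a steel bar 12 mm wide, 8 mm thick), 120 mm from the axis; -x points outward, z up; turns with the head. The real hook is clamped on its rod anywhere from 8 mm below to 8 mm above this point; this is not measured: find it by feel or eye. Its back wall (16 mm wide, to 33 mm above the seat) is 6 mm inward, the lip 7 mm outward of this point
- keeper (a joint): brass wedge-nosed spring catch in the hook's back wall (m): 0 = out, to 0.009 = pushed in; 1 N per mm. Out, it juts 7 mm over the seat, tip 19.5 mm above the seat, 45 degree faces from 12 to 27 mm above it. The template's bar coming down pushes it in (about 4 to 10 N downward) and it springs out above the bar once home
- template: the strap template to hang: flat aluminium plate, square end down, 8 mm thick (x), 54 mm wide (y), 166 mm high (z), about 0.22 kg; origin at the centre of its lower edge, z up. A window 22 mm wide and 64 mm high from z = 90 to 154 mm; above it the top bar, 12 mm high. It stands upright in the stand, its lowest 34 mm in the slot. Both faces are alike. Grip it over its 54 mm width
- bar (a point): middle of the lower face of the template's top bar (the window's upper edge), 154 mm above the template's origin; same axes as the template; this face comes to lie on the hook's seat
- stand: low wooden stand, 70 x 90 x 42 mm, fixed; origin at the centre of its underside. Slot for the template along its y, slot floor 8 mm up, 2 mm play in thickness and width. Mind the fixed parts case between stand and carousel: its raised clear lid is 265 mm high, over x = 0.19 to 0.51 m, y = -0.12 to 0 m in the world
- spool: cream thread spool standing loose, 48 mm across, 90 mm high; origin at the centre of its underside
- bottle: small brown bottle with black cap standing loose, 36 mm across, 75 mm high; origin at the centre of its underside
- hook_lip (a point): nominal top of the empty hook's upturned lip, 14 mm out from and 13 mm above the nominal seat, same axes, same unknown height offset. The lip leans outward, so the gap is wider at its top
There are look-alikes about, which are no part of the job. There is more than one size of the template; the job needs the larger.

How it is judged:
By the outcome, as a careful person would: the job done as asked, in the order asked, and still so for the second after the job is handed in, with the robot touching nothing.
It also fails if it takes over 72 s, if anything falls off the work surface, if the arm or the gripper's body presses on something with over 40 N, if the wrist force passes 120 N, or if a joint passes its speed limit or range.

## Working session

There is one attempt and no reset: what is moved stays moved. The work goes in short steps, Python scripts to look and compute and a tool call to move; the robot and the scene stay as the last step left them, time stands still between calls to the robot, and variables do not carry over. Pictures are saved under pics/ and viewed, and the job is handed in when it is done.

Besides the shell and the picture viewer there is one more tool, called after "Emit:" in YAML: its name, and indented under it one key for each argument. send_rows: Moves the arm, as the interface text tells. Its arguments: {"type":"object","properties":{"commands":{"type":"array","items":{"type":"object","properties":{"translation":{"type":"array","items":{"type":"number"}},"rot":{"type":"array","items":{"type":"number"}},"grip":{"type":"number"}}}},"force":{"type":"number"}},"required":["commands"]}

```bash
ls; mkdir -p pics
python3 - <<'E'
from station import *
import cv2,numpy as np
o=get_obs()
for k in o: print(k,np.round(o[k],4))
for n in("side","top"):
    c=read_camera(n); np.savez(f"pics/{n}0.npz",**c)
    cv2.imwrite(f"pics/{n}0.png",c["pixels"][:,:,::-1]); print(n,c["mtx"],c["extrinsics"],[k for k in c])
E
```

```text
pics
t 0.0
q [ 1.2049  0.4778  0.0223  1.5565 -0.0115  1.1093 -0.0831]
joint_vel [ 0.0001  0.0003  0.0012 -0.0003  0.0015  0.0004  0.0001]
joint_torque [ 0.00000e+00 -5.96447e+01  1.60810e+00 -2.81194e+01  1.25000e-02
  9.50000e-03 -0.00000e+00]
eef_pos [ 0.172  -0.6521  0.2473]
tool_rot [-5.000e-04  7.922e-01 -6.103e-01 -8.000e-04]
contact_force [-0.1875 -0.4854  0.0226]
torque [-0.0294  0.0661  0.026 ]
gripper_width 0.9966
side [[533.08564998   0.         314.3641051 ]
 [  0.         533.08564998 240.1899118 ]
 [  0.           0.           1.        ]] [[-0.7253656   0.44203732 -0.52768149 -0.10769659]
 [-0.68832378 -0.47403942  0.54908743  0.59780713]
 [-0.00742469  0.76150485  0.64811669  0.97411715]
 [ 0.          0.          0.          1.        ]] ['pixels', 'depth', 'mtx', 'extrinsics']
top [[493.85384924   0.         316.85366054]
 [  0.         493.85384924 244.84944139]
 [  0.           0.           1.        ]] [[-0.02312675  0.99882281 -0.04263966  0.5184867 ]
 [-0.99955272 -0.02391047 -0.01796256 -0.09200603]
 [-0.01896095  0.04220517  0.99892903  1.13293409]
 [ 0.          0.          0.          1.        ]] ['pixels', 'depth', 'mtx', 'extrinsics']
```

View pics/side0.png

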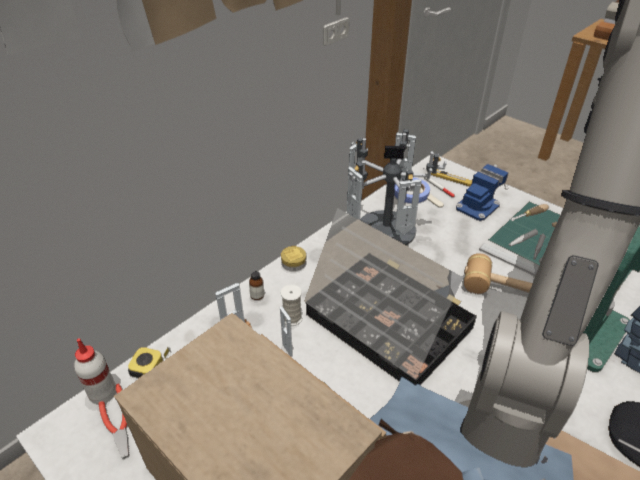

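View pics/top0.png

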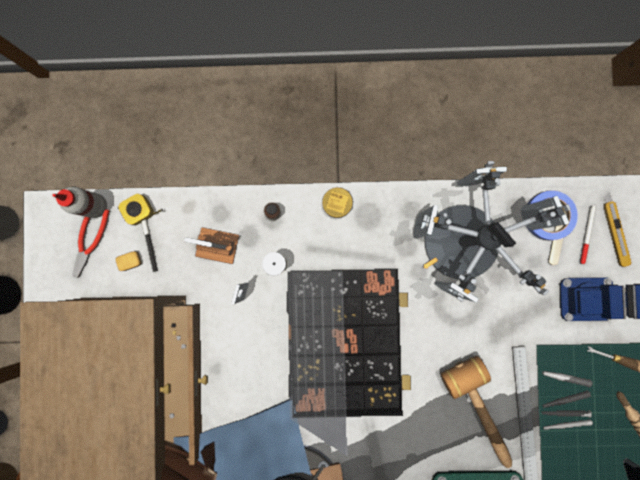

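Run:
```python
import cv2,numpy as np
t=cv2.imread("pics/top0.png"); s=cv2.imread("pics/side0.png")
cv2.imwrite("pics/a1.png",cv2.resize(t[150:310,400:600],None,fx=4,fy=3.75*4/3.75,interpolation=cv2.INTER_CUBIC)[:600])
cv2.imwrite("pics/a2.png",cv2.resize(s[115:265,320:520],None,fx=4,fy=4,interpolation=cv2.INTER_CUBIC))
cv2.imwrite("pics/a3.png",cv2.resize(t[185:310,160:320],None,fx=4.8,fy=4.8,interpolation=cv2.INTER_CUBIC))
cv2.imwrite("pics/a4.png",cv2.resize(s[240:360,190:350],None,fx=5,fy=5,interpolation=cv2.INTER_CUBIC))
```

```text
(no output)
```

View pics/a1.png

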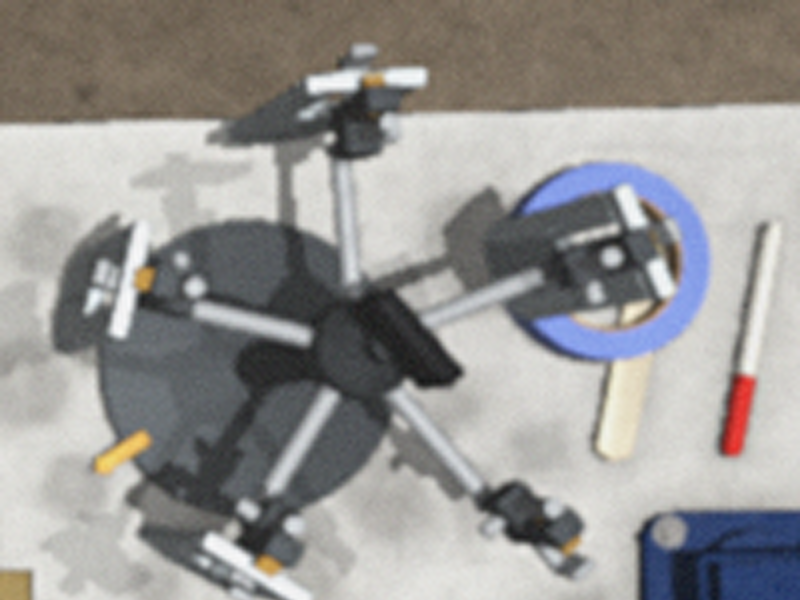

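View pics/a2.png

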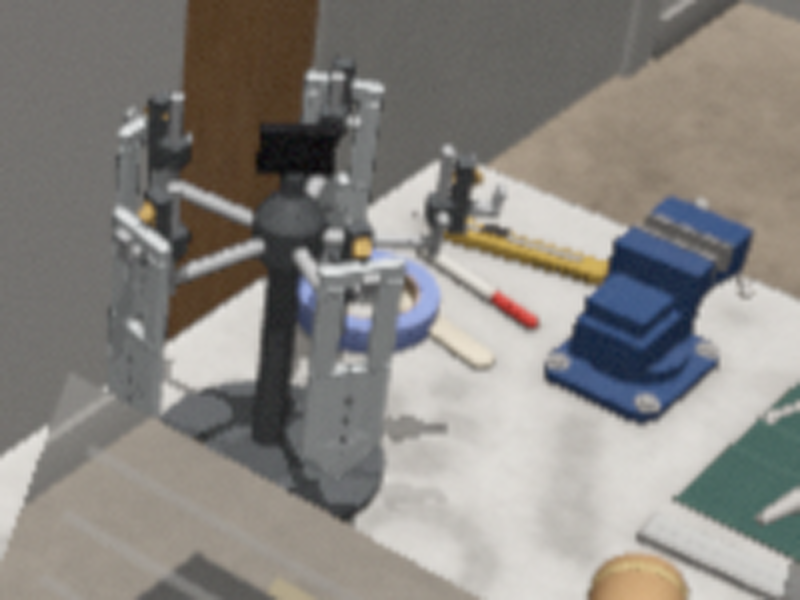

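View pics/a3.png

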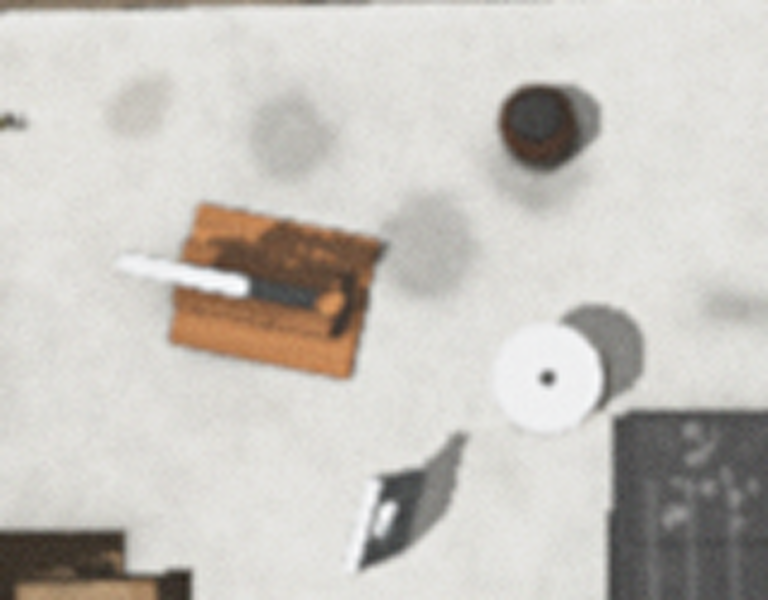

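View pics/a4.png

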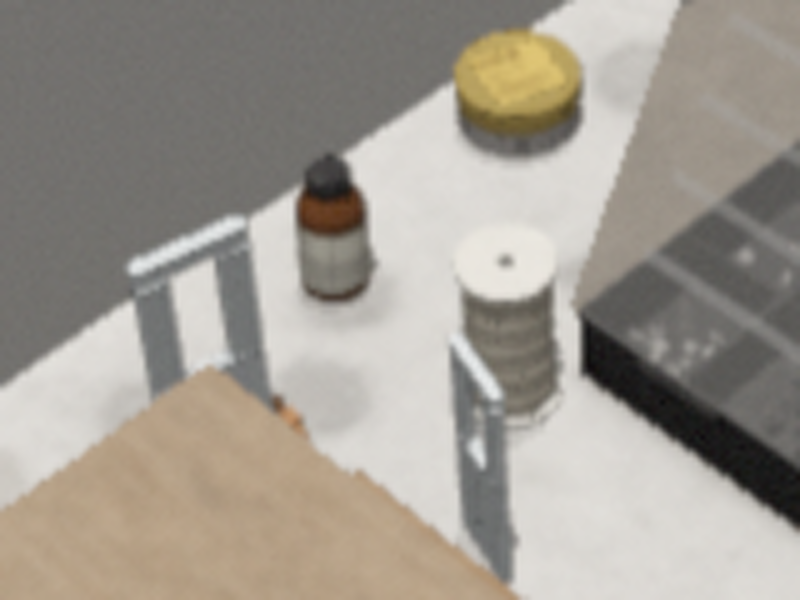

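```bash
cat > h.py <<'E'
import numpy as np,cv2
def cloud(c):
    d=c["depth"].astype(float);K=c["mtx"];v,u=np.mgrid[:480,:640]
    p=np.stack([(u-K[0,2])/K[0,0]*d,-(v-K[1,2])/K[1,1]*d,-d],-1)
    E=c["extrinsics"];w=p@E[:3,:3].T+E[:3,3]; w[d<=0]=np.nan; return w
def proj(c,P):
    E=c["extrinsics"];K=c["mtx"];q=(np.atleast_2d(P)-E[:3,3])@E[:3,:3]
    return np.c_[K[0,0]*q[:,0]/-q[:,2]+K[0,2],-K[1,1]*q[:,1]/-q[:,2]+K[1,2]]
def rect(xy):
    r=cv2.minAreaRect(xy.astype(np.float32)*1000);b=cv2.boxPoints(r);return np.round(r[0],1),np.round(r[1],1),round(r[2],1),np.round(b,1)
E
python3 - <<'E'
from h import *
S=dict(np.load("pics/side0.npz"));T=dict(np.load("pics/top0.npz"))
for n,c in(("top",T),("side",S)):
    w=cloud(c);x,y,z=w[...,0],w[...,1],w[...,2]
    print(n,"valid",np.isfinite(z).mean())
    m=(x>.4)&(x<.7)&(y<-.2)&(y>-.7)
    for lo,hi in((.28,.40),):
        k=m&(z>lo)&(z<hi); print("high",k.sum(),np.histogram(z[k],12))
    # knob
    k=m&(z>.24)&(np.hypot(x-.53,y+.47)<.06); print("knob region",k.sum(),np.nanmedian(w[k],0) if k.any() else 0, np.histogram(z[k],15))
    # stand/template
    k=(x>.4)&(x<.62)&(y>.05)&(y<.25)&(z>.15)&(z<.19);print("templ top",k.sum(),rect(w[k][:,:2]) if k.sum()>3 else 0,z[k].mean() if k.any() else 0)
    k=(x>.4)&(x<.62)&(y>.05)&(y<.3)&(z>.030)&(z<.05);print("stand top",k.sum(),rect(w[k][:,:2]) if k.sum()>3 else 0)
    k=(z>.003)&(z<.03)&(np.hypot(x-.51,y+.4)<.13);print("foot",k.sum(),cv2.minEnclosingCircle(w[k][:,:2].astype(np.float32)) if k.any() else 0, np.median(z[k]))
    b=c["pixels"].astype(int);br=(b[...,0]>180)&(b[...,2]<110)&(np.hypot(x-.51,y+.4)<.14)&(z<.04);print("pointer",br.sum(),w[br].mean(0), rect(w[br][:,:2]) if br.sum()>3 else 0)
E
```

```text
top valid 0.9960123697916666
high 3 (array([1, 0, 0, 0, 0, 0, 0, 1, 0, 0, 0, 1]), array([0.28000174, 0.28003035, 0.28005896, 0.28008757, 0.28011618,
       0.28014479, 0.2801734 , 0.28020201, 0.28023062, 0.28025923,
       0.28028784, 0.28031645, 0.28034506]))
knob region 158 [ 0.48469437 -0.46271531  0.25541286] (array([11, 10, 18,  7, 11, 29, 31, 10, 17,  3,  0,  0,  1,  4,  6]), array([0.2407896 , 0.24331276, 0.24583591, 0.24835907, 0.25088222,
       0.25340538, 0.25592854, 0.25845169, 0.26097485, 0.263498  ,
       0.26602116, 0.26854431, 0.27106747, 0.27359062, 0.27611378,
       0.27863694]))
templ top 369 (array([489.3, 197.3]), array([ 85.3, 190. ]), 74.1, array([[386.2, 182.2],
       [569. , 130.2],
       [592.4, 212.3],
       [409.6, 264.3]], dtype=float32)) 0.1695027547001165
stand top 438 (array([518.7, 194.8]), array([149. , 212.5]), 1.7, array([[441. , 298.8],
       [447.3,  86.3],
       [596.3,  90.8],
       [590. , 303.2]], dtype=float32))
foot 3515 ((0.5101019740104675, -0.4000355899333954), 0.12995284795761108) 0.013769513390637256
pointer 45 [ 0.52149763 -0.
[... 660 characters left out ...]
2, 0.2538422 , 0.25613568, 0.25842917, 0.26072265,
       0.26301613, 0.26530961, 0.2676031 , 0.26989658, 0.27219006,
       0.27448355]))
templ top 218 (array([498.3, 156.3]), array([164.7,  52.9]), 1.2, array([[415.4, 181. ],
       [416.5, 128.1],
       [581.2, 131.6],
       [580.1, 184.5]], dtype=float32)) 0.1655564848197184
stand top 83 (array([511. , 106.6]), array([132.1,  21.7]), 12.4, array([[444.2, 103.1],
       [448.9,  81.8],
       [577.9, 110.2],
       [573.2, 131.4]], dtype=float32))
foot 751 ((0.5122643709182739, -0.4039759635925293), 0.12852972745895386) 0.013653023500167838
pointer 0 [nan nan nan] 0<stdin>:15: RuntimeWarning: Mean of empty slice.
  ret = um.true_divide(
```

Run:
```python
from h import *
S=dict(np.load("pics/side0.npz"));T=dict(np.load("pics/top0.npz"))
np.set_printoptions(linewidth=220,precision=3,suppress=True)
w=cloud(T);g=T["pixels"].max(-1)
print("top z mm");print((w[220:250:2,486:520:2,2]*1000).round())
print(g[220:250:2,486:520:2])
# black mask components
for n,c,(u0,u1,v0,v1),th in(("top",T,(485,520,218,252),34),("side",S,(375,415,138,170),34)):
    m=np.zeros((480,640),np.uint8);m[v0:v1,u0:u1]=(c["pixels"].max(-1)<th)[v0:v1,u0:u1]
    nl,l,st,ce=cv2.connectedComponentsWithStats(m)
    for i in range(1,nl):
        if st[i,4]>20:
            v,u=np.nonzero(l==i);print(n,st[i],ce[i],cv2.minAreaRect(np.c_[u,v].astype(np.float32)),np.nanmedian(cloud(c)[v,u],0))
ws=cloud(S);print("side z");print((ws[140:168:3,378:412:3]*1000).round()[...,2])
```

```text
top z mm
[[196. 198.  13.   6.   4.   5.   2.   0.  -0.   0.   1.   1.  -3.  -0.   3.  -1.  -1.]
 [195. 198. 193.   8. 263. 275. 274.   3.   1.  -4.  -1.   1.  -3.   2.  -4.   3. 193.]
 [205. 207. 256. 270. 274. 276. 278. 276.   4.   3.  -0.   3.   1. 195. 196. 198. 198.]
 [213. 249. 257. 270. 275. 275. 279. 278.  -2.   0.   1. 193. 196. 195. 197. 198. 198.]
 [215. 247. 255. 263. 273. 273. 276. 280. 277. 197. 193. 197. 199. 197. 196. 193.  -3.]
 [220. 222. 247. 254. 268. 273. 276. 279. 274. 276. 199. 197. 195.  -2.   8.   2.  -2.]
 [221. 221. 226. 250. 256. 266. 273. 277. 277. 277. 276.   2.  -4.   4.   2.   5.   1.]
 [223. 226. 230. 240. 252. 256. 268. 272. 276. 279. 276. 274.  -4.  -3.  -0.   2.   2.]
 [222. 225. 228. 239. 243. 250. 259. 268. 276. 277. 276. 278. 274.  -2.   1.   3.   2.]
 [220. 223. 227. 232. 241. 240. 254. 260. 268. 276. 277. 278. 277. 275.  -1.   4.  -1.]
 [224. 221. 223. 221. 229. 230. 243. 255. 261. 270. 276. 275. 274. 278.   2.   2.  -1.]
 [218. 220. 223. 221. 223. 225. 223. 245. 254. 262. 271. 275. 277. 276. 279.   2.   2.]
 [216. 220. 220. 221. 224. 221. 219
[... 1458 characters left out ...]
 242.  241.  229.  234.]
 [-375. -356. -360. -366. -381. -398.  216.  218.  236.  234. -611.  225.]
 [-379. -376. -377.  276.  274.  275.  274.  275.  274.  228.  230.  217.]
 [-392. -395. -391.  273.  271.  270.  272.  273.  270.  220.  207.  207.]
 [-421. -415. -410.  259.  261.  262.  261.  261.  264. -664.  192.  200.]
 [-437. -433.  251.  251.  252.  254.  253.  252.  253. -683.  188.  188.]
 [-454. -451.  239.  242.  242.  245.  245.  245.  244. -706.  178.  179.]
 [-480. -457. -468. -491.  233.  237.  238.  194.  167.  167.  169.  167.]
 [-486. -482. -476.  222.  226.  225.  225.  193.  154.  158.  157.  162.]
 [ 197. -495.  211.  218.  219.  220.  220.  218.  143.  147.  146.  149.]]
```

Run:
```python
from h import *
np.set_printoptions(linewidth=220,precision=4,suppress=True)
S=dict(np.load("pics/side0.npz"));T=dict(np.load("pics/top0.npz"))
for n,c in(("top",T),("side",S)):
    w=cloud(c);x,y,z=w[...,0],w[...,1],w[...,2]
    k=(z>.268)&(z<.29)&(np.hypot(x-.56,y+.4)<.06);print(n,"knobtop",k.sum(),w[k].mean(0),rect(w[k][:,:2]))
    k=(z>.15)&(z<.2)&(y>.05)&(y<.35)&(x>.35)&(x<.7)
    nl,l,st,ce=cv2.connectedComponentsWithStats(k.astype(np.uint8))
    for i in range(1,nl):
        if st[i,4]>8: q=w[l==i];print("comp",st[i],q.mean(0),q.max(0)[2],rect(q[:,:2]))
    b=c["pixels"].astype(int)
    k=(x>.42)&(x<.65)&(y>.1)&(y<.4)&(z>.034)&(z<.05)
    nl,l,st,ce=cv2.connectedComponentsWithStats(k.astype(np.uint8))
    for i in range(1,nl):
        if st[i,4]>30: q=w[l==i];print("stand",st[i],q.mean(0),rect(q[:,:2]))
# foot circle from top: edge pixels at z .005-.025
w=cloud(T);x,y,z=w[...,0],w[...,1],w[...,2]
k=(z>.006)&(z<.03)&(np.hypot(x-.55,y+.41)<.12);q=w[k];print("foot",len(q),np.median(q[:,2]),q[:,:2].min(0),q[:,:2].max(0))
b=T["pixels"].astype(int);br=(b[...,0]>180)&(b[...,2]<110)&(np.hypot(x-.55,y+.4)<.14)&(z<.04);print("pointer",br.sum(),w[br].mean(0), rect(w[br][:,:2]))
# hub dome z .2-.23
k=(z>.16)&(z<.235)&(np.hypot(x-.56,y+.41)<.045);print("hub",k.sum(),rect(w[k][:,:2]))
# spool,bottle
for nm,(X,Y),h in(("spool",(.45,.0),.09),("bottle",(.6,.02),.075)):
    k=(np.hypot(x-X,y-Y)<.08)&(z>h-.01)&(z<h+.01);print(nm,k.sum(),np.median(w[k],0),rect(w[k][:,:2]))
```

```text
top knobtop 233 [ 0.5663 -0.3991  0.2755] (array([ 566.6, -400.1]), array([50.1, 13. ]), 39.2, array([[ 543.1, -410.9],
       [ 551.3, -421. ],
       [ 590.1, -389.3],
       [ 581.9, -379.2]], dtype=float32))
comp [184 237  30  10 124] [0.5712 0.1559 0.1737] 0.17918793836994684 (array([571.7, 157.8]), array([54.4,  7.9]), 76.6, array([[561.5, 132.3],
       [569.2, 130.4],
       [581.8, 183.4],
       [574.1, 185.2]], dtype=float32))
comp [155 299  10  60 431] [0.406  0.233  0.1789] 0.1997515450564764 (array([406.7, 232.4]), array([111.2,  18.6]), 8.5, array([[350.3, 233.4],
       [353.1, 214.9],
       [463. , 231.4],
       [460.3, 249.9]], dtype=float32))
comp [187 305   6   9  23] [0.4395 0.1825 0.1514] 0.15313624614917942 (array([438.4, 182.5]), array([16.2,  9.4]), 3.5, array([[430.1, 186.7],
       [430.7, 177.3],
       [446.8, 178.3],
       [446.2, 187.7]], dtype=float32))
comp [187 314   6  19  53] [0.4127 0.1824 0.1514] 0.15383533775115588 (array([411.3, 182.5]), array([35.9, 10.3]), 2.0, array([[393.2, 187. ],
       [393.6, 176.7],
       [429.5, 177.9],
       [42
[... 1284 characters left out ...]
3.6]), 29.7, array([[ 507. , -314.5],
       [ 523.7, -343.7],
       [ 532. , -339. ],
       [ 515.3, -309.8]], dtype=float32))
hub 647 (array([ 563. , -405.1]), array([77.5, 77.9]), 79.4, array([[ 517.6, -436. ],
       [ 594.2, -450.3],
       [ 608.4, -374.1],
       [ 531.8, -359.8]], dtype=float32))
spool 459 [ 0.4919 -0.0197  0.0911] (array([456.9, -16.2]), array([159.4,  59. ]), 22.6, array([[372. , -19.7],
       [394.7, -74.1],
       [541.8, -12.8],
       [519.1,  41.7]], dtype=float32))
bottle 92 [0.6437 0.0242 0.0757] (array([591.2,  28.7]), array([ 19.6, 131.7]), 86.1, array([[524.8,  23.4],
       [656.2,  14.4],
       [657.6,  34. ],
       [526.1,  43. ]], dtype=float32))
```

```bash
cat >> h.py <<'E'
from scipy.spatial.transform import Rotation as Rn
def R_of(q): return Rn.from_quat([q[1],q[2],q[3],q[0]])
def down(th):
    c,s=np.cos(np.radians(th)),np.sin(np.radians(th))
    return Rn.from_matrix(np.array([[c,s,0],[s,-c,0],[0,0,-1]]))
def plan(p,th,n=None,obs=None,vmax=.033,wmax=6.5):
    from station import get_obs
    o=obs or get_obs(); p0=np.array(o["eef_pos"]);R0=R_of(o["tool_rot"]);R1=down(th)
    rv=(R0.inv()*R1).as_rotvec(); d=np.array(p)-p0
    N=n or int(np.ceil(max(np.linalg.norm(d)/vmax,np.degrees(np.linalg.norm(rv))/wmax,1)));N=-(-N//5)*5
    print("now",np.round(p0,4),"th",round(np.degrees(np.arctan2(*R0.as_matrix()[1::-1,0])),2),"tilt",np.round(R0.as_matrix()[:2,2],4),"F",np.round(o["contact_force"],1),"N",N)
    for i in range(N):
        Ri=R0*Rn.from_rotvec(rv*i/N)
        print(i,np.round(Ri.inv().apply(d/N)*1000,1),"mm  rot",np.round(np.degrees(rv/N),2))
E
python3 - <<'E'
from h import *
from scipy.optimize import least_squares
T=dict(np.load("pics/top0.npz"));w=cloud(T);x,y,z=w[...,0],w[...,1],w[...,2]
# foot edge pixels: intersect rays w/ z plane; foot mask by depth .008..022
m=((z>.007)&(z<.022)).astype(np.uint8);m=cv2.morphologyEx(m,cv2.MORPH_OPEN,np.ones((3,3)))
E,K=T["extrinsics"],T["mtx"]
def ray(u,v,h):
    d=np.c_[(u-K[0,2])/K[0,0],-(v-K[1,2])/K[1,1],-np.ones(len(u))]@E[:3,:3].T
    return E[:3,3]+d*((h-E[2,3])/d[:,2])[:,None]
vs,us=np.nonzero(m);P=ray(us,vs,.0145)
k=np.hypot(P[:,0]-.5665,P[:,1]+.4)<.095;P=P[k]
# boundary: max radius per angle, on visible side
a=np.degrees(np.arctan2(P[:,1]+.4,P[:,0]-.5665)).round(-1)
for A in range(-180,180,10):
    q=P[a==A]
    if len(q): print(A,round(np.hypot(q[:,0]-.5665,q[:,1]+.4).max(),4),end="; ")
B=np.array([ (lambda q:q[np.argmax(np.hypot(q[:,0]-.5665,q[:,1]+.4))])(P[a==A])[:2] for A in range(-180,180,10) if (a==A).any()])
r=np.hypot(B[:,0]-.5665,B[:,1]+.4);B=B[r>.07]
s=least_squares(lambda p:np.hypot(B[:,0]-p[0],B[:,1]-p[1])-p[2],[.5665,-.4,.085],loss="soft_l1",f_scale=.002);print("\ncircle",s.x.round(4),len(B))
b=T["pixels"].astype(int);br=(b[...,0]-b[...,2]>60)&(b[...,0]>140)
v,u=np.nonzero(br);Q=ray(u,v,.0145);k=np.hypot(Q[:,0]-.5215,Q[:,1]+.328)<.03;Q=Q[k][:,:2]
print(len(Q),Q.mean(0),rect(Q));U,S_,V=np.linalg.svd(Q-Q.mean(0));print("pca",np.degrees(np.arctan2(V[0,1],V[0,0])))
for c in((.5665,-.4),s.x[:2]): print(np.degrees(np.arctan2(Q[:,1].mean()-c[1],Q[:,0].mean()-c[0])))
# rods: cloud z .18-.235 r .03-.09 angles
rr=np.hypot(x-.5665,y+.4);an=np.degrees(np.arctan2(y+.4,x-.5665))
k=(rr>.045)&(rr<.08)&(z>.17)&(z<.22);print(np.histogram(an[k],bins=np.arange(-180,181,8)))
k=(rr>.085)&(rr<.15)&(z>.12)&(abs(an+140)<25);q=w[k]
print("hook",len(q)); 
for qq in q[np.argsort(-q[:,2])][::6]: print((qq*1000).round(),end="")
print("z hist",np.histogram(q[:,2],bins=np.arange(.12,.29,.01)))
o=(k);print("ang",np.median(an[k]))
from station import get_obs
plan((.172,-.652,.33),-75.2);
E
```

```text
-180 0.0671; -170 0.0788; -160 0.0824; -150 0.0828; -140 0.0828; -130 0.0829; -120 0.0822; -110 0.0825; -100 0.0751; -50 0.0705; -40 0.0832; -30 0.0835; -20 0.0838; -10 0.0847; 0 0.0845; 10 0.0836; 20 0.0842; 30 0.085; 40 0.084; 50 0.0493; 60 0.073; 70 0.0732; 80 0.0845; 90 0.0842; 100 0.0852; 110 0.0859; 120 0.0948; 130 0.0855; 140 0.0851; 150 0.0848; 160 0.084; 170 0.0828; 
circle [ 0.5666 -0.3984  0.0834] 30
69 [ 0.51996645 -0.32625205] (array([ 520.2, -326.4]), array([ 9.9, 34.4]), 32.3, array([[ 506.8, -314.5],
       [ 525.2, -343.6],
       [ 533.6, -338.3],
       [ 515.2, -309.2]], dtype=float32))
pca 121.5815927588141
122.25114390415587
122.88286845415668
(array([ 0,  0,  0,  0, 72, 31,  0,  0,  0,  0,  0,  0,  0, 59, 41,  0,  0,
        0,  0,  0,  0,  0, 55, 45,  0,  0,  0,  0,  0,  0,  0, 63, 35,  0,
        0,  0,  0,  0,  0,  0, 73, 30,  0,  0,  0]), array([-180, -172, -164, -156, -148, -140, -132, -124, -116, -108, -100,
        -92,  -84,  -76,  -68,  -60,  -52,  -44,  -36,  -28,  -20,  -12,
         -4,    4,   12,   20,   28,   36,   44,   52,   60,   68,   76,
   
[... 1292 characters left out ...]
215.][ 476. -463.  213.][ 480. -460.  212.][ 496. -456.  201.][ 496. -454.  197.][ 491. -456.  196.][ 494. -454.  192.]z hist (array([  0,   0,   0,   0,   0,   0,   5,  18,   4,  42, 135,  63,  45,
        75,  27,   0]), array([0.12, 0.13, 0.14, 0.15, 0.16, 0.17, 0.18, 0.19, 0.2 , 0.21, 0.22,
       0.23, 0.24, 0.25, 0.26, 0.27, 0.28]))
ang -143.04419185723765
now [ 0.1719 -0.6522  0.2474] th -75.23 tilt [-0.0005  0.0016] F [ 0.2 -0.4  0.9] N 5
0 [ -0.1  -0.  -16.5] mm  rot [ 0.    0.02 -0.01]
1 [ -0.1  -0.  -16.5] mm  rot [ 0.    0.02 -0.01]
2 [ -0.1  -0.  -16.5] mm  rot [ 0.    0.02 -0.01]
3 [ -0.   -0.  -16.5] mm  rot [ 0.    0.02 -0.01]
4 [ -0.   -0.  -16.5] mm  rot [ 0.    0.02 -0.01]
```

Run:
```python
from h import *
T=dict(np.load("pics/top0.npz"));w=cloud(T);x,y,z=w[...,0],w[...,1],w[...,2]
for c in((.5665,-.4),(.5666,-.3984)):
    rr=np.hypot(x-c[0],y-c[1]);an=np.degrees(np.arctan2(y-c[1],x-c[0]))
    k=(rr>.045)&(rr<.08)&(z>.17)&(z<.22);a=an[k];print("rods",[np.round(np.median(a[abs((a-c0+180)%360-180)<15]),2) for c0 in(-142,-70,2,74,146)])
plan((.5665,-.40,.335),-50.8,n=25)
```

```text
rods [np.float64(-142.13), np.float64(-68.72), np.float64(3.62), np.float64(74.77), np.float64(145.89)]
rods [np.float64(-141.03), np.float64(-69.43), np.float64(2.16), np.float64(74.48), np.float64(146.98)]
now [ 0.1719 -0.6522  0.2474] th -75.23 tilt [-0.0005  0.0016] F [ 0.2 -0.4  0.9] N 25
0 [ -5.7 -17.8  -3.5] mm  rot [-0.    0.   -0.98]
1 [ -5.4 -17.9  -3.5] mm  rot [-0.    0.   -0.98]
2 [ -5.1 -18.   -3.5] mm  rot [-0.    0.   -0.98]
3 [ -4.8 -18.1  -3.5] mm  rot [-0.    0.   -0.98]
4 [ -4.5 -18.2  -3.5] mm  rot [-0.    0.   -0.98]
5 [ -4.2 -18.3  -3.5] mm  rot [-0.    0.   -0.98]
6 [ -3.9 -18.3  -3.5] mm  rot [-0.    0.   -0.98]
7 [ -3.6 -18.4  -3.5] mm  rot [-0.    0.   -0.98]
8 [ -3.3 -18.4  -3.5] mm  rot [-0.    0.   -0.98]
9 [ -2.9 -18.5  -3.5] mm  rot [-0.    0.   -0.98]
10 [ -2.6 -18.5  -3.5] mm  rot [-0.    0.   -0.98]
11 [ -2.3 -18.6  -3.5] mm  rot [-0.    0.   -0.98]
12 [ -2.  -18.6  -3.5] mm  rot [-0.    0.   -0.98]
13 [ -1.7 -18.7  -3.5] mm  rot [-0.    0.   -0.98]
14 [ -1.4 -18.7  -3.5] mm  rot [-0.    0.   -0.98]
15 [ -1.  -18.7  -3.5] mm  rot [-0.    0.   -0.98]
16 [ -0.7 -18.7  -3.5] mm  rot [-0.    0.   -0.98]
17 [ -0.4 -18.7  -3.5] mm  rot [-0.    0.   -0.98]
18 [ -0.1 -18.7  -3.5] mm  rot [-0.    0.   -0.98]
19 [  0.2 -18.7  -3.5] mm  rot [-0.    0.   -0.98]
20 [  0.6 -18.7  -3.5] mm  rot [-0.    0.   -0.98]
21 [  0.9 -18.7  -3.5] mm  rot [-0.    0.   -0.98]
22 [  1.2 -18.7  -3.5] mm  rot [-0.    0.   -0.98]
23 [  1.5 -18.7  -3.5] mm  rot [-0.    0.   -0.98]
24 [  1.8 -18.6  -3.5] mm  rot [-0.    0.   -0.98]
```

Emit:
send_rows:
  commands:
    - {"translation": [0, 0, -0.02], "rot": [0, 0, 0], "grip": 0.085}
    - {"translation": [0, 0, -0.02], "rot": [0, 0, 0], "grip": 0.085}
    - {"translation": [0, 0, -0.02], "rot": [0, 0, 0], "grip": 0.085}
    - {"translation": [0, 0, -0.02], "rot": [0, 0, 0], "grip": 0.085}
    - {"translation": [0, 0, -0.01], "rot": [0, 0, 0], "grip": 0.085}

```text
t: 0.52
eef_pos: [0.1723, -0.6533, 0.3407]
tool_rot: [0.001, 0.792, -0.61, 0.001]
contact_force: [0.2, -0.7, 1.0]
gripper_width: 0.998
```

Run:
```python
from h import *
plan((.5665,-.3993,.335),-50.8,n=15)
```

```text
now [ 0.1723 -0.6533  0.3407] th -75.23 tilt [ 0.0009 -0.0025] F [ 0.2 -0.7  1. ] N 15
0 [ -9.7 -29.7   0.4] mm  rot [ 0.   -0.01 -1.63]
1 [ -8.8 -30.    0.4] mm  rot [ 0.   -0.01 -1.63]
2 [ -8.  -30.2   0.4] mm  rot [ 0.   -0.01 -1.63]
3 [ -7.1 -30.4   0.4] mm  rot [ 0.   -0.01 -1.63]
4 [ -6.2 -30.6   0.4] mm  rot [ 0.   -0.01 -1.63]
5 [ -5.4 -30.8   0.4] mm  rot [ 0.   -0.01 -1.63]
6 [ -4.5 -30.9   0.4] mm  rot [ 0.   -0.01 -1.63]
7 [ -3.6 -31.1   0.4] mm  rot [ 0.   -0.01 -1.63]
8 [ -2.7 -31.1   0.4] mm  rot [ 0.   -0.01 -1.63]
9 [ -1.8 -31.2   0.4] mm  rot [ 0.   -0.01 -1.63]
10 [ -0.9 -31.3   0.4] mm  rot [ 0.   -0.01 -1.63]
11 [ -0.1 -31.3   0.4] mm  rot [ 0.   -0.01 -1.63]
12 [  0.8 -31.3   0.4] mm  rot [ 0.   -0.01 -1.63]
13 [  1.7 -31.2   0.4] mm  rot [ 0.   -0.01 -1.63]
14 [  2.6 -31.2   0.4] mm  rot [ 0.   -0.01 -1.63]
```

Emit:
send_rows:
  commands:
    - {"translation": [-0.0097, -0.0297, 0], "rot": [0, 0, -1.63], "grip": 0.085}
    - {"translation": [-0.0088, -0.03, 0], "rot": [0, 0, -1.63], "grip": 0.085}
    - {"translation": [-0.008, -0.0302, 0], "rot": [0, 0, -1.63], "grip": 0.085}
    - {"translation": [-0.0071, -0.0304, 0], "rot": [0, 0, -1.63], "grip": 0.085}
    - {"translation": [-0.0062, -0.0306, 0], "rot": [0, 0, -1.63], "grip": 0.085}

```text
t: 0.93
eef_pos: [0.3043, -0.5668, 0.3375]
tool_rot: [-0.0, 0.834, -0.552, -0.001]
contact_force: [0.7, -1.2, -0.7]
gripper_width: 0.991
```

Emit:
send_rows:
  commands:
    - {"translation": [-0.0054, -0.0308, 0], "rot": [0, 0, -1.63], "grip": 0.085}
    - {"translation": [-0.0045, -0.0309, 0], "rot": [0, 0, -1.63], "grip": 0.085}
    - {"translation": [-0.0036, -0.0311, 0], "rot": [0, 0, -1.63], "grip": 0.085}
    - {"translation": [-0.0027, -0.0311, 0], "rot": [0, 0, -1.63], "grip": 0.085}
    - {"translation": [-0.0018, -0.0312, 0], "rot": [0, 0, -1.63], "grip": 0.085}

```text
t: 1.35
eef_pos: [0.4356, -0.4822, 0.3375]
tool_rot: [-0.0, 0.871, -0.491, -0.001]
contact_force: [1.1, -1.9, -0.2]
gripper_width: 0.996
```

Emit:
send_rows:
  commands:
    - {"translation": [-0.0009, -0.0313, 0], "rot": [0, 0, -1.63], "grip": 0.05}
    - {"translation": [0, -0.0313, 0], "rot": [0, 0, -1.63], "grip": 0.05}
    - {"translation": [0.0008, -0.0313, 0], "rot": [0, 0, -1.63], "grip": 0.05}
    - {"translation": [0.0017, -0.0312, 0], "rot": [0, 0, -1.63], "grip": 0.05}
    - {"translation": [0.0026, -0.0312, 0], "rot": [0, 0, -1.63], "grip": 0.05}

```text
t: 1.77
eef_pos: [0.5671, -0.3976, 0.3374]
tool_rot: [-0.0, 0.904, -0.428, -0.001]
contact_force: [0.5, -0.8, 0.3]
gripper_width: 0.588
```

Run:
```python
from h import *
plan((.5665,-.3993,.262),-50.8,n=5)
```

```text
now [ 0.5671 -0.3976  0.3374] th -50.71 tilt [-0.0012  0.0007] F [ 0.5 -0.8  0.3] N 5
0 [ 0.2  0.3 15.1] mm  rot [0.01 0.01 0.02]
1 [ 0.2  0.3 15.1] mm  rot [0.01 0.01 0.02]
2 [ 0.2  0.3 15.1] mm  rot [0.01 0.01 0.02]
3 [ 0.2  0.3 15.1] mm  rot [0.01 0.01 0.02]
4 [ 0.2  0.3 15.1] mm  rot [0.01 0.01 0.02]
```

Emit:
send_rows:
  commands:
    - {"translation": [0.0002, 0.0003, 0.015], "rot": [0, 0, 0], "grip": 0.05}
    - {"translation": [0.0002, 0.0003, 0.015], "rot": [0, 0, 0], "grip": 0.05}
    - {"translation": [0.0002, 0.0003, 0.015], "rot": [0, 0, 0], "grip": 0.05}
    - {"translation": [0.0002, 0.0003, 0.015], "rot": [0, 0, 0], "grip": 0.05}
    - {"translation": [0.0002, 0.0003, 0.015], "rot": [0, 0, 0], "grip": 0.05}

```text
t: 2.18
eef_pos: [0.5654, -0.4002, 0.2615]
tool_rot: [-0.0, 0.903, -0.429, -0.001]
contact_force: [-0.5, 0.4, 0.7]
gripper_width: 0.592
```

Emit:
send_rows:
  commands:
    - {"translation": [0, 0, 0], "rot": [0, 0, 0], "grip": 0.0}
    - {"translation": [0, 0, 0], "rot": [0, 0, 0], "grip": 0.0}
    - {"translation": [0, 0, 0], "rot": [0, 0, 0], "grip": 0.0}
    - {"translation": [0, 0, 0], "rot": [0, 0, 0], "grip": 0.0}
    - {"translation": [0, 0, 0], "rot": [0, 0, 0], "grip": 0.0}
  force: 90

```text
t: 2.6
eef_pos: [0.5665, -0.4011, 0.2643]
tool_rot: [0.0, 0.903, -0.429, 0.001]
contact_force: [3.2, -3.3, -2.0]
gripper_width: 0.125
```

Emit:
send_rows:
  commands:
    - {"translation": [0, 0, 0], "rot": [0, 0, 4], "grip": 0.0}
    - {"translation": [0, 0, 0], "rot": [0, 0, 5], "grip": 0.0}
    - {"translation": [0, 0, 0], "rot": [0, 0, 5], "grip": 0.0}
    - {"translation": [0, 0, 0], "rot": [0, 0, 5], "grip": 0.0}
    - {"translation": [0, 0, 0], "rot": [0, 0, 5], "grip": 0.0}

```text
t: 3.02
eef_pos: [0.5666, -0.4013, 0.2643]
tool_rot: [0.0, 0.793, -0.609, 0.002]
contact_force: [3.7, -4.0, -1.8]
gripper_width: 0.123
```

Run:
```python
from h import *
plan((.5665,-.3993,.264),-50.8-96,n=20)
```

```text
now [ 0.5666 -0.4013  0.2643] th -74.99 tilt [ 0.0026 -0.0022] F [ 3.7 -4.  -1.8] N 20
0 [-0.1 -0.   0. ] mm  rot [-0.01 -0.    3.59]
1 [-0.1 -0.   0. ] mm  rot [-0.01 -0.    3.59]
2 [-0.1 -0.   0. ] mm  rot [-0.01 -0.    3.59]
3 [-0.1 -0.   0. ] mm  rot [-0.01 -0.    3.59]
4 [-0.1  0.   0. ] mm  rot [-0.01 -0.    3.59]
5 [-0.1  0.   0. ] mm  rot [-0.01 -0.    3.59]
6 [-0.1  0.   0. ] mm  rot [-0.01 -0.    3.59]
7 [-0.1  0.   0. ] mm  rot [-0.01 -0.    3.59]
8 [-0.1  0.   0. ] mm  rot [-0.01 -0.    3.59]
9 [-0.1  0.   0. ] mm  rot [-0.01 -0.    3.59]
10 [-0.1  0.   0. ] mm  rot [-0.01 -0.    3.59]
11 [-0.1  0.   0. ] mm  rot [-0.01 -0.    3.59]
12 [-0.1  0.1  0. ] mm  rot [-0.01 -0.    3.59]
13 [-0.1  0.1  0. ] mm  rot [-0.01 -0.    3.59]
14 [-0.1  0.1  0. ] mm  rot [-0.01 -0.    3.59]
15 [-0.1  0.1  0. ] mm  rot [-0.01 -0.    3.59]
16 [-0.1  0.1  0. ] mm  rot [-0.01 -0.    3.59]
17 [-0.1  0.1  0. ] mm  rot [-0.01 -0.    3.59]
18 [-0.1  0.1  0. ] mm  rot [-0.01 -0.    3.59]
19 [-0.1  0.1  0. ] mm  rot [-0.01 -0.    3.59]
```

Emit:
send_rows:
  commands:
    - {"translation": [0, 0, 0], "rot": [0, 0, 4.8], "grip": 0.0}
    - {"translation": [0, 0, 0], "rot": [0, 0, 4.8], "grip": 0.0}
    - {"translation": [0, 0, 0], "rot": [0, 0, 4.8], "grip": 0.0}
    - {"translation": [0, 0, 0], "rot": [0, 0, 4.8], "grip": 0.0}
    - {"translation": [0, 0, 0], "rot": [0, 0, 4.8], "grip": 0.0}

```text
t: 3.43
eef_pos: [0.5667, -0.4017, 0.2643]
tool_rot: [0.0, -0.65, 0.76, -0.002]
contact_force: [3.4, -4.8, -2.9]
gripper_width: 0.123
```

Emit:
send_rows:
  commands:
    - {"translation": [0, 0, 0], "rot": [0, 0, 4.8], "grip": 0.0}
    - {"translation": [0, 0, 0], "rot": [0, 0, 4.8], "grip": 0.0}
    - {"translation": [0, 0, 0], "rot": [0, 0, 4.8], "grip": 0.0}
    - {"translation": [0, 0, 0], "rot": [0, 0, 4.8], "grip": 0.0}
    - {"translation": [0, 0, 0], "rot": [0, 0, 4.8], "grip": 0.0}

```text
t: 3.85
eef_pos: [0.5665, -0.402, 0.2643]
tool_rot: [0.0, -0.477, 0.879, -0.002]
contact_force: [4.1, -5.4, -4.3]
gripper_width: 0.125
```

Emit:
send_rows:
  commands:
    - {"translation": [0, 0, 0], "rot": [0, 0, 5], "grip": 0.0}
    - {"translation": [0, 0, 0], "rot": [0, 0, 5], "grip": 0.0}
    - {"translation": [0, 0, 0], "rot": [0, 0, 5], "grip": 0.0}
    - {"translation": [0, 0, 0], "rot": [0, 0, 5], "grip": 0.0}
    - {"translation": [0, 0, 0], "rot": [0, 0, 4], "grip": 0.0}

```text
t: 4.27
eef_pos: [0.5663, -0.4023, 0.2643]
tool_rot: [0.001, -0.284, 0.959, -0.002]
contact_force: [3.8, -6.3, -3.5]
gripper_width: 0.124
```

Run:
```python
from h import *
from station import *
plan((.5665,-.3993,.264),-50.8-96,n=5)
for n in("side","top"):
    c=read_camera(n); np.savez(f"pics/{n}1.npz",**c)
    cv2.imwrite(f"pics/{n}1.png",c["pixels"][:,:,::-1])
t=cv2.imread("pics/top1.png");s=cv2.imread("pics/side1.png")
cv2.imwrite("pics/b.png",np.vstack([cv2.resize(t[150:310,400:600],(600,480)),cv2.resize(s[115:265,320:520],(600,450))])[:, :])
cv2.imwrite("pics/b.png",np.hstack([cv2.resize(t[150:310,400:560],(400,400)),cv2.resize(s[115:275,320:480],(400,400))]))
```

```text
now [ 0.5663 -0.4023  0.2643] th -147.04 tilt [ 0.0026 -0.0036] F [ 3.8 -6.3 -3.5] N 5
0 [-0.4  0.5  0.1] mm  rot [-0.05  0.   -0.05]
1 [-0.4  0.5  0.1] mm  rot [-0.05  0.   -0.05]
2 [-0.4  0.5  0.1] mm  rot [-0.05  0.   -0.05]
3 [-0.4  0.5  0.1] mm  rot [-0.05  0.   -0.05]
4 [-0.4  0.5  0.1] mm  rot [-0.05  0.   -0.05]
```

View pics/b.png

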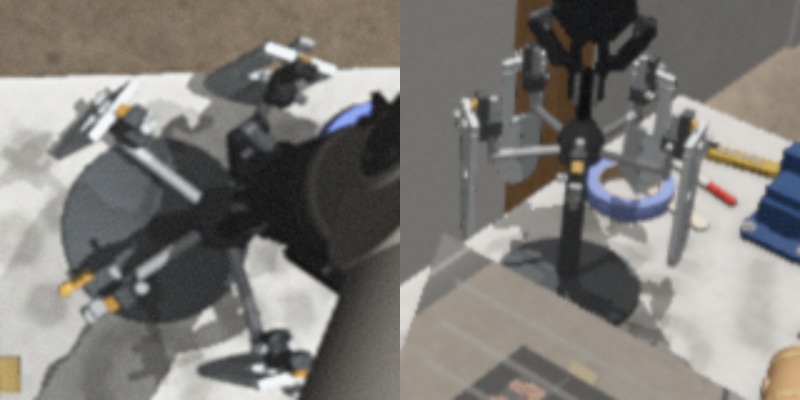

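```bash
cat > rods.py <<'E'
from h import *
from scipy.optimize import least_squares
import sys
def rods(c,ax=(.5666,-.3987),guess=122,show=True):
    w=cloud(c);x,y,z=w[...,0],w[...,1],w[...,2]
    P=[];G=[]
    rr=np.hypot(x-ax[0],y-ax[1]);an=np.degrees(np.arctan2(y-ax[1],x-ax[0]))
    for i in range(5):
        g=guess+72*i
        k=(rr>.042)&(rr<.085)&(z>.185)&(z<.215)&(abs((an-g+180)%360-180)<14)
        if k.sum()>15:
            q=w[k][:,:2]; P.append(q);G.append(np.full(len(q),72*i))
            if show: print("rod",72*i,k.sum(),np.round(np.median((an[k]-g+180)%360-180),2),"z",np.median(z[k]).round(4))
    P=np.vstack(P);G=np.hstack(G)
    def f(p):
        a=np.radians(p[2]+G);return (-(P[:,0]-p[0])*np.sin(a)+(P[:,1]-p[1])*np.cos(a))*1000
    s=least_squares(f,[ax[0],ax[1],guess],loss="soft_l1",f_scale=2,x_scale=[.001,.001,1]);print("axis,ang",s.x.round(4),"rms",np.sqrt((f(s.x)**2).mean()).round(2));return s.x
if __name__=="__main__":
    rods(dict(np.load("pics/top0.npz")),guess=-141.3); rods(dict(np.load("pics/side0.npz")),guess=-141.3)
    rods(dict(np.load("pics/top1.npz"))); rods(dict(np.load("pics/side1.npz")))
E
python3 rods.py
```

```text
rod 0 128 0.01 z 0.1967
rod 72 126 -0.01 z 0.1966
rod 144 126 -0.45 z 0.1963
rod 216 102 -0.01 z 0.1971
rod 288 122 0.03 z 0.1964
axis,ang [   0.5666   -0.3991 -141.3314] rms 2.83
rod 0 38 -0.48 z 0.1934
rod 144 48 0.08 z 0.1944
rod 216 53 1.84 z 0.1936
axis,ang [   0.5645   -0.3991 -141.0736] rms 2.92
rod 0 106 0.29 z 0.1969
rod 72 128 0.44 z 0.1968
rod 288 117 0.21 z 0.1966
axis,ang [  0.5668  -0.3989 122.3854] rms 2.8
rod 72 64 0.96 z 0.1935
rod 144 41 -1.48 z 0.1943
rod 216 41 1.4 z 0.195
rod 288 62 1.78 z 0.1934
axis,ang [  0.5647  -0.3988 123.2069] rms 2.7
```

Emit:
send_rows:
  commands:
    - {"translation": [0, 0, 0], "rot": [0, 0, 0], "grip": 0.05}
    - {"translation": [0, 0, 0], "rot": [0, 0, 0], "grip": 0.05}
    - {"translation": [0, 0, 0], "rot": [0, 0, 0], "grip": 0.05}
    - {"translation": [0, 0, 0], "rot": [0, 0, 0], "grip": 0.05}
    - {"translation": [0, 0, 0], "rot": [0, 0, 0], "grip": 0.05}

```text
t: 4.78
eef_pos: [0.5659, -0.4001, 0.2636]
tool_rot: [0.0, -0.286, 0.958, 0.0]
contact_force: [0.2, -0.3, -0.3]
gripper_width: 0.582
```

Emit:
send_rows:
  commands:
    - {"translation": [0, 0, -0.02], "rot": [0, 0, 0], "grip": 0.07}
    - {"translation": [0, 0, -0.03], "rot": [0, 0, 0], "grip": 0.07}
    - {"translation": [0, 0, -0.03], "rot": [0, 0, 0], "grip": 0.07}
    - {"translation": [0, 0, -0.03], "rot": [0, 0, 0], "grip": 0.07}
    - {"translation": [0, 0, -0.02], "rot": [0, 0, 0], "grip": 0.07}

```text
t: 5.2
eef_pos: [0.5661, -0.4007, 0.397]
tool_rot: [0.001, -0.286, 0.958, -0.001]
contact_force: [-0.6, -0.4, 0.6]
gripper_width: 0.818
```

Run:
```python
from h import *
plan((.5713,.1578,.33),-103.2,n=25)
```

```text
now [ 0.5661 -0.4007  0.397 ] th -146.77 tilt [ 0.0031 -0.0018] F [-0.6 -0.4  0.6] N 25
0 [-12.4  18.6   2.6] mm  rot [-0.01  0.   -1.74]
1 [-13.   18.2   2.6] mm  rot [-0.01  0.   -1.74]
2 [-13.5  17.8   2.6] mm  rot [-0.01  0.   -1.74]
3 [-14.1  17.4   2.6] mm  rot [-0.01  0.   -1.74]
4 [-14.6  16.9   2.7] mm  rot [-0.01  0.   -1.74]
5 [-15.1  16.5   2.7] mm  rot [-0.01  0.   -1.74]
6 [-15.6  16.    2.7] mm  rot [-0.01  0.   -1.74]
7 [-16.1  15.5   2.7] mm  rot [-0.01  0.   -1.74]
8 [-16.5  15.    2.7] mm  rot [-0.01  0.   -1.74]
9 [-17.   14.5   2.7] mm  rot [-0.01  0.   -1.74]
10 [-17.4  14.    2.7] mm  rot [-0.01  0.   -1.74]
11 [-17.8  13.5   2.7] mm  rot [-0.01  0.   -1.74]
12 [-18.2  12.9   2.7] mm  rot [-0.01  0.   -1.74]
13 [-18.6  12.4   2.7] mm  rot [-0.01  0.   -1.74]
14 [-19.   11.8   2.7] mm  rot [-0.01  0.   -1.74]
15 [-19.3  11.2   2.7] mm  rot [-0.01  0.   -1.74]
16 [-19.7  10.6   2.7] mm  rot [-0.01  0.   -1.74]
17 [-20.   10.    2.7] mm  rot [-0.01  0.   -1.74]
18 [-20.3   9.4   2.7] mm  rot [-0.01  0.   -1.74]
19 [-20.5   8.8   2.7] mm  rot [-0.01  0.   -1.74]
20 [-20.8   8.1   2.7] mm  rot [-0.01  0.   -1.74]
21 [-21.    7.5   2.7] mm  rot [-0.01  0.   -1.74]
22 [-21.3   6.9   2.7] mm  rot [-0.01  0.   -1.74]
23 [-21.5   6.2   2.7] mm  rot [-0.01  0.   -1.74]
24 [-21.6   5.6   2.7] mm  rot [-0.01  0.   -1.74]
```

Run:
```python
from h import *
plan((.571,.157,.36),-103.0,n=20)
```

```text
now [ 0.5661 -0.4007  0.397 ] th -146.77 tilt [ 0.0031 -0.0018] F [-0.6 -0.4  0.6] N 20
0 [-15.5  23.2   1.8] mm  rot [-0.01  0.   -2.19]
1 [-16.4  22.6   1.8] mm  rot [-0.01  0.   -2.19]
2 [-17.2  21.9   1.8] mm  rot [-0.01  0.   -2.19]
3 [-18.   21.3   1.8] mm  rot [-0.01  0.   -2.19]
4 [-18.8  20.6   1.8] mm  rot [-0.01  0.   -2.19]
5 [-19.6  19.8   1.8] mm  rot [-0.01  0.   -2.19]
6 [-20.3  19.1   1.8] mm  rot [-0.01  0.   -2.19]
7 [-21.1  18.3   1.8] mm  rot [-0.01  0.   -2.19]
8 [-21.7  17.5   1.8] mm  rot [-0.01  0.   -2.19]
9 [-22.4  16.6   1.8] mm  rot [-0.01  0.   -2.19]
10 [-23.   15.8   1.8] mm  rot [-0.01  0.   -2.19]
11 [-23.6  14.9   1.8] mm  rot [-0.01  0.   -2.19]
12 [-24.1  13.9   1.8] mm  rot [-0.01  0.   -2.19]
13 [-24.7  13.    1.8] mm  rot [-0.01  0.   -2.19]
14 [-25.1  12.1   1.8] mm  rot [-0.01  0.   -2.19]
15 [-25.6  11.1   1.8] mm  rot [-0.01  0.   -2.19]
16 [-26.   10.1   1.8] mm  rot [-0.01  0.   -2.19]
17 [-26.4   9.1   1.8] mm  rot [-0.01  0.   -2.19]
18 [-26.7   8.1   1.8] mm  rot [-0.01  0.   -2.19]
19 [-27.    7.1   1.8] mm  rot [-0.01  0.   -2.19]
```

Emit:
send_rows:
  commands:
    - {"translation": [-0.0155, 0.0232, 0], "rot": [0, 0, -2.19], "grip": 0.085}
    - {"translation": [-0.0164, 0.0226, 0], "rot": [0, 0, -2.19], "grip": 0.085}
    - {"translation": [-0.0172, 0.0219, 0], "rot": [0, 0, -2.19], "grip": 0.085}
    - {"translation": [-0.018, 0.0213, 0], "rot": [0, 0, -2.19], "grip": 0.085}
    - {"translation": [-0.0188, 0.0206, 0], "rot": [0, 0, -2.19], "grip": 0.085}

```text
t: 5.62
eef_pos: [0.5667, -0.2595, 0.3936]
tool_rot: [0.0, -0.377, 0.926, -0.0]
contact_force: [1.0, 0.7, -0.5]
gripper_width: 0.998
```

Emit:
send_rows:
  commands:
    - {"translation": [-0.0196, 0.0198, 0], "rot": [0, 0, -2.19], "grip": 0.085}
    - {"translation": [-0.0203, 0.0191, 0], "rot": [0, 0, -2.19], "grip": 0.085}
    - {"translation": [-0.0211, 0.0183, 0], "rot": [0, 0, -2.19], "grip": 0.085}
    - {"translation": [-0.0217, 0.0175, 0], "rot": [0, 0, -2.19], "grip": 0.085}
    - {"translation": [-0.0224, 0.0166, 0], "rot": [0, 0, -2.19], "grip": 0.085}

```text
t: 6.03
eef_pos: [0.5678, -0.1201, 0.3936]
tool_rot: [0.0, -0.464, 0.886, -0.0]
contact_force: [0.1, 0.5, 0.7]
gripper_width: 0.996
```

Emit:
send_rows:
  commands:
    - {"translation": [-0.023, 0.0158, 0], "rot": [0, 0, -2.19], "grip": 0.085}
    - {"translation": [-0.0236, 0.0149, 0], "rot": [0, 0, -2.19], "grip": 0.085}
    - {"translation": [-0.0241, 0.0139, 0], "rot": [0, 0, -2.19], "grip": 0.085}
    - {"translation": [-0.0247, 0.013, 0], "rot": [0, 0, -2.19], "grip": 0.085}
    - {"translation": [-0.0251, 0.0121, 0], "rot": [0, 0, -2.19], "grip": 0.085}

```text
t: 6.45
eef_pos: [0.5689, 0.0192, 0.3936]
tool_rot: [0.0, -0.546, 0.838, -0.0]
contact_force: [0.6, 0.9, 0.7]
gripper_width: 0.996
```

Emit:
send_rows:
  commands:
    - {"translation": [-0.0256, 0.0111, 0.003], "rot": [0, 0, -2.19], "grip": 0.085}
    - {"translation": [-0.026, 0.0101, 0.003], "rot": [0, 0, -2.19], "grip": 0.085}
    - {"translation": [-0.0264, 0.0091, 0.003], "rot": [0, 0, -2.19], "grip": 0.085}
    - {"translation": [-0.0267, 0.0081, 0.003], "rot": [0, 0, -2.19], "grip": 0.085}
    - {"translation": [-0.027, 0.0071, 0.003], "rot": [0, 0, -2.19], "grip": 0.085}

```text
t: 6.87
eef_pos: [0.5701, 0.1587, 0.3785]
tool_rot: [0.0, -0.623, 0.782, -0.0]
contact_force: [0.2, -0.3, 0.4]
gripper_width: 0.999
```

Run:
```python
from h import *
from station import *
for n in("side","top"):
    c=read_camera(n); np.savez(f"pics/{n}2.npz",**c)
    cv2.imwrite(f"pics/{n}2.png",c["pixels"][:,:,::-1])
t=cv2.imread("pics/top2.png");s=cv2.imread("pics/side2.png")
cv2.imwrite("pics/b2.png",np.hstack([cv2.resize(t[150:310,400:560],(400,400)),cv2.resize(s[115:275,320:480],(400,400))]))
from rods import rods
rods(dict(np.load("pics/top2.npz"))); rods(dict(np.load("pics/side2.npz")))
plan((.571,.157,.19),-103.0,n=10)
```

```text
rod 0 104 0.7 z 0.1966
rod 72 129 1.22 z 0.1964
rod 144 124 0.82 z 0.1971
rod 216 125 0.24 z 0.1966
rod 288 120 0.88 z 0.1966
axis,ang [  0.5666  -0.3992 122.7026] rms 2.86
rod 72 61 0.56 z 0.1937
rod 144 46 -1.74 z 0.1939
rod 216 39 0.74 z 0.1938
rod 288 62 2.29 z 0.1935
axis,ang [  0.5645  -0.3987 122.6892] rms 2.85
now [0.5688 0.1635 0.3778] th -102.44 tilt [-0.0015  0.0027] F [-0.3  0.4 -0.1] N 10
0 [ 0.6 -0.4 18.8] mm  rot [0.01 0.01 0.06]
1 [ 0.6 -0.4 18.8] mm  rot [0.01 0.01 0.06]
2 [ 0.6 -0.4 18.8] mm  rot [0.01 0.01 0.06]
3 [ 0.6 -0.4 18.8] mm  rot [0.01 0.01 0.06]
4 [ 0.6 -0.4 18.8] mm  rot [0.01 0.01 0.06]
5 [ 0.6 -0.4 18.8] mm  rot [0.01 0.01 0.06]
6 [ 0.6 -0.4 18.8] mm  rot [0.01 0.01 0.06]
7 [ 0.6 -0.4 18.8] mm  rot [0.01 0.01 0.06]
8 [ 0.6 -0.4 18.8] mm  rot [0.01 0.01 0.06]
9 [ 0.6 -0.4 18.8] mm  rot [0.01 0.01 0.06]
```

View pics/b2.png

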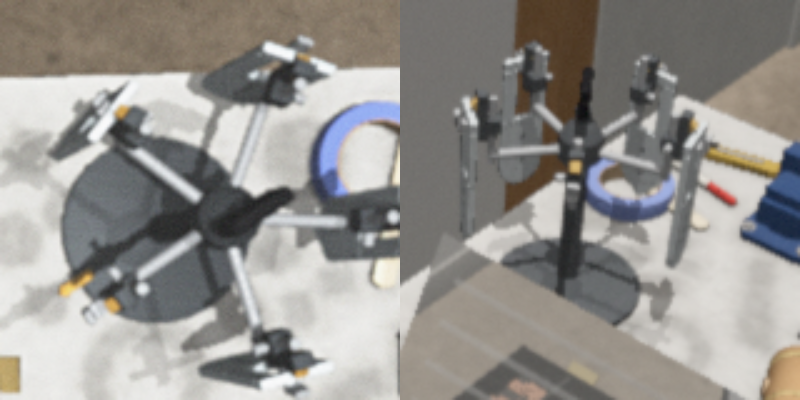

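Emit:
send_rows:
  commands:
    - {"translation": [0.0006, -0.0004, 0.019], "rot": [0, 0, 0.1], "grip": 0.085}
    - {"translation": [0.0006, -0.0004, 0.019], "rot": [0, 0, 0.1], "grip": 0.085}
    - {"translation": [0.0006, -0.0004, 0.019], "rot": [0, 0, 0.1], "grip": 0.085}
    - {"translation": [0.0006, -0.0004, 0.019], "rot": [0, 0, 0.1], "grip": 0.085}
    - {"translation": [0.0006, -0.0004, 0.019], "rot": [0, 0, 0.1], "grip": 0.085}

```text
t: 7.38
eef_pos: [0.5717, 0.1533, 0.2827]
tool_rot: [0.0, -0.619, 0.785, -0.0]
contact_force: [-0.3, 0.9, -0.4]
gripper_width: 0.994
```

Emit:
send_rows:
  commands:
    - {"translation": [0.0006, -0.0004, 0.019], "rot": [0, 0, 0], "grip": 0.085}
    - {"translation": [0.0006, -0.0004, 0.019], "rot": [0, 0, 0], "grip": 0.085}
    - {"translation": [0.0006, -0.0004, 0.019], "rot": [0, 0, 0], "grip": 0.085}
    - {"translation": [0.0006, -0.0004, 0.019], "rot": [0, 0, 0], "grip": 0.085}
    - {"translation": [0, 0, 0], "rot": [0, 0, 0], "grip": 0.085}

```text
t: 7.8
eef_pos: [0.5706, 0.1497, 0.2037]
tool_rot: [-0.003, -0.619, 0.785, 0.001]
contact_force: [-0.5, -0.7, 0.0]
gripper_width: 0.996
```

Run:
```python
from h import *
plan((.571,.157,.157),-103.0,n=5)
```

```text
now [0.5706 0.1497 0.2037] th -103.53 tilt [-0.006  -0.0025] F [-0.5 -0.7  0. ] N 5
0 [-1.5  0.2  9.3] mm  rot [ 0.06 -0.04 -0.11]
1 [-1.5  0.2  9.3] mm  rot [ 0.06 -0.04 -0.11]
2 [-1.5  0.2  9.3] mm  rot [ 0.06 -0.04 -0.11]
3 [-1.5  0.2  9.3] mm  rot [ 0.06 -0.04 -0.11]
4 [-1.5  0.2  9.3] mm  rot [ 0.06 -0.04 -0.11]
```

Emit:
send_rows:
  commands:
    - {"translation": [-0.002, 0.0003, 0.012], "rot": [0, 0, 0], "grip": 0.085}
    - {"translation": [-0.002, 0.0003, 0.012], "rot": [0, 0, 0], "grip": 0.085}
    - {"translation": [-0.002, 0.0003, 0.012], "rot": [0, 0, 0], "grip": 0.085}
    - {"translation": [0, 0, 0.006], "rot": [0, 0, 0], "grip": 0.085}
    - {"translation": [0, 0, 0], "rot": [0, 0, 0], "grip": 0.085}

```text
t: 8.22
eef_pos: [0.5722, 0.1574, 0.1636]
tool_rot: [-0.001, -0.619, 0.785, 0.0]
contact_force: [0.7, -0.4, -0.1]
gripper_width: 0.992
```

Run:
```python
from h import *
plan((.571,.157,.157),-103.0,n=5)
```

```text
now [0.5722 0.1574 0.1636] th -103.44 tilt [-0.0026 -0.0008] F [ 0.7 -0.4 -0.1] N 5
0 [0.1 0.2 1.3] mm  rot [ 0.03 -0.02 -0.09]
1 [0.1 0.2 1.3] mm  rot [ 0.03 -0.02 -0.09]
2 [0.1 0.2 1.3] mm  rot [ 0.03 -0.02 -0.09]
3 [0.1 0.2 1.3] mm  rot [ 0.03 -0.02 -0.09]
4 [0.1 0.2 1.3] mm  rot [ 0.03 -0.02 -0.09]
```

Emit:
send_rows:
  commands:
    - {"translation": [0, 0.0004, 0.003], "rot": [0, 0, 0], "grip": 0.085}
    - {"translation": [0, 0.0004, 0.003], "rot": [0, 0, 0], "grip": 0.07}
    - {"translation": [0, 0, 0], "rot": [0, 0, 0], "grip": 0.0}
    - {"translation": [0, 0, 0], "rot": [0, 0, 0], "grip": 0.0}
    - {"translation": [0, 0, 0], "rot": [0, 0, 0], "grip": 0.0}
  force: 50

```text
t: 8.63
eef_pos: [0.5728, 0.1575, 0.1598]
tool_rot: [0.0, -0.619, 0.785, -0.0]
contact_force: [-0.6, 0.1, 3.0]
gripper_width: 0.617
```

Emit:
send_rows:
  commands:
    - {"translation": [0, 0, 0], "rot": [0, 0, 0], "grip": 0.0}
    - {"translation": [0, 0, 0], "rot": [0, 0, 0], "grip": 0.0}
    - {"translation": [0, 0, 0], "rot": [0, 0, 0], "grip": 0.0}
    - {"translation": [0, 0, 0], "rot": [0, 0, 0], "grip": 0.0}
    - {"translation": [0, 0, 0], "rot": [0, 0, 0], "grip": 0.0}
  force: 70

```text
t: 9.05
eef_pos: [0.5728, 0.1576, 0.1599]
tool_rot: [0.0, -0.619, 0.785, -0.0]
contact_force: [-0.6, -0.2, 5.9]
gripper_width: 0.613
```

Run:
```python
from h import *
plan((.571,.157,.157),-103.0,n=5)
```

```text
now [0.5728 0.1576 0.1599] th -103.49 tilt [0.0011 0.0002] F [-0.6 -0.2  5.9] N 5
0 [0.2 0.3 0.6] mm  rot [-0.01  0.   -0.1 ]
1 [0.2 0.3 0.6] mm  rot [-0.01  0.   -0.1 ]
2 [0.2 0.3 0.6] mm  rot [-0.01  0.   -0.1 ]
3 [0.2 0.3 0.6] mm  rot [-0.01  0.   -0.1 ]
4 [0.2 0.3 0.6] mm  rot [-0.01  0.   -0.1 ]
```

Emit:
send_rows:
  commands:
    - {"translation": [0, 0, -0.004], "rot": [0, 0, 0], "grip": 0.0}
    - {"translation": [0, 0, -0.008], "rot": [0, 0, 0], "grip": 0.0}
    - {"translation": [0, 0, -0.01], "rot": [0, 0, 0], "grip": 0.0}
    - {"translation": [0, 0, -0.01], "rot": [0, 0, 0], "grip": 0.0}
    - {"translation": [0, 0, -0.012], "rot": [0, 0, 0], "grip": 0.0}

```text
t: 9.47
eef_pos: [0.5721, 0.1576, 0.2041]
tool_rot: [-0.0, -0.619, 0.785, 0.0]
contact_force: [-0.5, 0.7, -2.8]
gripper_width: 0.615
```

Emit:
send_rows:
  commands:
    - {"translation": [0, 0, -0.02], "rot": [0, 0, 0], "grip": 0.0}
    - {"translation": [0, 0, -0.025], "rot": [0, 0, 0], "grip": 0.0}
    - {"translation": [0, 0, -0.025], "rot": [0, 0, 0], "grip": 0.0}
    - {"translation": [0, 0, -0.025], "rot": [0, 0, 0], "grip": 0.0}
    - {"translation": [0, 0, -0.025], "rot": [0, 0, 0], "grip": 0.0}

```text
t: 9.88
eef_pos: [0.572, 0.1576, 0.3257]
tool_rot: [0.0, -0.619, 0.785, -0.0]
contact_force: [0.8, 0.0, -1.3]
gripper_width: 0.614
```

Emit:
send_rows:
  commands:
    - {"translation": [0, 0, -0.025], "rot": [0, 0, 0], "grip": 0.0}
    - {"translation": [0, 0, -0.025], "rot": [0, 0, 0], "grip": 0.0}
    - {"translation": [0, 0, -0.025], "rot": [0, 0, 0], "grip": 0.0}
    - {"translation": [0, 0, -0.025], "rot": [0, 0, 0], "grip": 0.0}
    - {"translation": [0, 0, -0.02], "rot": [0, 0, 0], "grip": 0.0}

```text
t: 10.3
eef_pos: [0.5721, 0.1576, 0.4467]
tool_rot: [0.001, -0.619, 0.785, -0.0]
contact_force: [0.5, 0.2, -2.0]
gripper_width: 0.616
```

Run:
```python
from h import *
from station import *
for n in("side","top"):
    c=read_camera(n); np.savez(f"pics/{n}3.npz",**c)
    cv2.imwrite(f"pics/{n}3.png",c["pixels"][:,:,::-1])
t=cv2.imread("pics/top3.png");s=cv2.imread("pics/side3.png")
cv2.imwrite("pics/b3.png",np.hstack([cv2.resize(t[140:300,140:300],(400,400)),cv2.resize(s[100:340,160:400],(400,400))]))
plan((.571,.157,.45),-103.0,n=5)
c=dict(np.load("pics/side3.npz"));w=cloud(c);x,y,z=w[...,0],w[...,1],w[...,2]
k=(z>.26)&(z<.44)&(np.hypot(x-.571,y-.157)<.05);print(k.sum(),z[k].min(),rect(w[k][:,:2]))
```

```text
now [0.5732 0.1582 0.4484] th -103.47 tilt [0.0074 0.0027] F [-0.5  0.4 -1.9] N 5
0 [ 0.3  0.4 -0.3] mm  rot [-0.08  0.05 -0.09]
1 [ 0.3  0.4 -0.3] mm  rot [-0.08  0.05 -0.09]
2 [ 0.3  0.4 -0.3] mm  rot [-0.08  0.05 -0.09]
3 [ 0.3  0.4 -0.3] mm  rot [-0.08  0.05 -0.09]
4 [ 0.3  0.4 -0.3] mm  rot [-0.08  0.05 -0.09]
1559 0.29318979940501877 (array([567.1, 156.7]), array([73.5, 15.6]), 78.0, array([[551.8, 122.4],
       [567.1, 119.2],
       [582.4, 191. ],
       [567.1, 194.3]], dtype=float32))
```

View pics/b3.png

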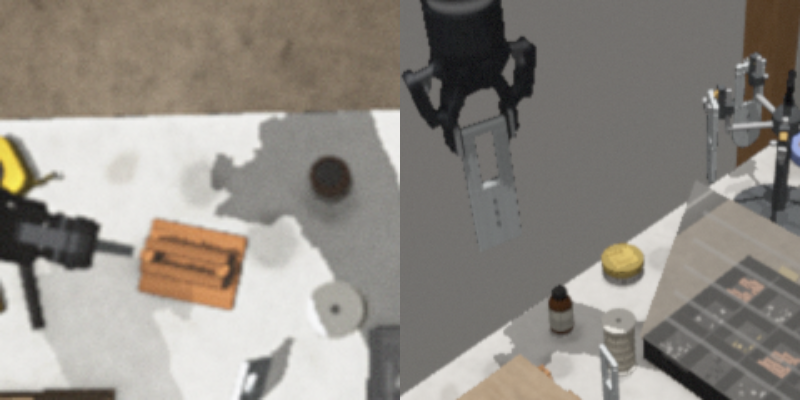

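Run:
```python
from h import *
np.set_printoptions(linewidth=200,suppress=True)
phi=np.radians(122.6);er=np.array([np.cos(phi),np.sin(phi)]);et=np.array([-er[1],er[0]])
for n,ax in(("top2",(.5666,-.399)),("side2",(.5646,-.3988)),("top3",(.5666,-.399)),("side3",(.5646,-.3988))):
    w=cloud(dict(np.load(f"pics/{n}.npz")));d=w[...,:2]-ax;r=d@er;s=d@et;z=w[...,2]
    k=(r>.09)&(r<.155)&(abs(s)<.03)&(z>.12)&(z<.3)
    print(n,k.sum())
    for a in np.arange(.092,.15,.004):
        kk=k&(abs(r-a)<.002)&(abs(s)<.007)
        print(int(a*1000+.5),kk.sum(),np.sort((z[kk]*1000).round().astype(int))[::-1][:24])
# template in grip plane
c=dict(np.load("pics/side3.npz"));w=cloud(c);P=w.reshape(-1,3);P=P[np.isfinite(P[:,0])]
th=np.radians(76.5);eu=np.array([np.cos(th),np.sin(th)]);en=np.array([-eu[1],eu[0]])
d=P[:,:2]-np.array([.5732,.1582]);u=d@eu;v=d@en
k=(abs(u)<.03)&(abs(v)<.03)&(P[:,2]>.30)&(P[:,2]<.41)
A=np.c_[u[k],P[k,2]-.35,np.ones(k.sum())];sol,*_=np.linalg.lstsq(A,v[k],rcond=None);res=v[k]-A@sol;m=abs(res)<.006
sol,*_=np.linalg.lstsq(A[m],v[k][m],rcond=None);print("plane v=",sol,m.sum(),"u range",np.percentile(u[k][m],[1,50,99]))
k2=(abs(u)<.03)&(abs(v)<.02)&(P[:,2]>.28)&(P[:,2]<.32);print("bottom z",np.sort(P[k2,2])[:8])
```

```text
top2 278
92 11 [265 264 264 262 262 262 229 229 228 228 228]
96 24 [265 264 264 264 264 264 264 263 263 262 262 261 259 255 250 247 242 239 231 231 230 226 226 225]
100 15 [266 265 261 258 258 257 257 257 256 255 255 254 252 247 228]
104 19 [259 258 258 258 258 258 257 257 257 257 256 256 256 256 256 255 255 255 254]
108 21 [259 259 258 258 258 257 257 256 256 256 256 256 256 255 255 255 254 253 252 247 241]
112 38 [260 258 258 257 257 257 256 256 255 255 255 254 253 252 252 251 250 250 250 249 249 248 248 247]
116 26 [250 250 249 249 248 248 248 247 247 247 247 247 246 244 243 241 226 225 225 225 224 224 224 223]
120 21 [248 247 246 245 242 242 227 225 225 225 225 225 224 224 224 224 224 223 222 221 221]
124 16 [226 226 226 226 225 225 225 224 224 224 223 223 223 222 221 221]
128 7 [234 234 232 230 226 224 221]
132 20 [239 238 238 238 237 237 237 237 237 236 236 236 236 236 235 234 227 220 218 218]
136 4 [238 237 233 232]
140 0 []
144 0 []
148 0 []
side2 180
92 5 [260 258 187 186 182]
96 14 [262 261 259 258 258 256 252 190 189 189 186 186 183 182]
100 6 [257 256 255 255 188 187]
104
[... 1673 characters left out ...]
255 255 255 254 254 253 220]
108 22 [255 254 254 252 252 251 250 249 249 248 246 245 242 238 234 233 227 226 226 224 222 209]
112 37 [257 256 255 254 254 251 249 248 248 247 246 246 245 240 238 237 237 236 236 234 234 234 233 232]
116 9 [249 246 245 245 244 244 243 243 235]
120 4 [249 247 244 244]
124 1 [219]
128 17 [233 232 229 226 225 222 222 222 221 219 219 218 218 218 216 215 215]
132 14 [236 235 234 234 233 232 231 229 229 228 226 224 218 217]
136 4 [239 234 231 228]
140 0 []
144 0 []
148 0 []
plane v= [-0.0030595  -0.00262335  0.0055338 ] 1222 u range [-0.02693135  0.00105343  0.02624623]
bottom z [0.2931898  0.29328035 0.29365321 0.29380181 0.29383269 0.29395561 0.2940972  0.29429292]
```

Run:
```python
from h import *
plan((.4717,-.2542,.45),-147.4,n=20)
```

```text
now [0.5732 0.1582 0.4484] th -103.47 tilt [0.0074 0.0027] F [-0.5  0.4 -1.9] N 20
0 [21.2  0.1 -0.2] mm  rot [-0.01  0.02  2.2 ]
1 [21.2 -0.7 -0.2] mm  rot [-0.01  0.02  2.2 ]
2 [21.2 -1.5 -0.2] mm  rot [-0.01  0.02  2.2 ]
3 [21.1 -2.3 -0.2] mm  rot [-0.01  0.02  2.2 ]
4 [21.  -3.1 -0.1] mm  rot [-0.01  0.02  2.2 ]
5 [20.9 -3.9 -0.1] mm  rot [-0.01  0.02  2.2 ]
6 [20.7 -4.7 -0.1] mm  rot [-0.01  0.02  2.2 ]
7 [20.5 -5.5 -0.1] mm  rot [-0.01  0.02  2.2 ]
8 [20.3 -6.3 -0.1] mm  rot [-0.01  0.02  2.2 ]
9 [20.  -7.1 -0.1] mm  rot [-0.01  0.02  2.2 ]
10 [19.7 -7.8 -0.1] mm  rot [-0.01  0.02  2.2 ]
11 [19.4 -8.6 -0.1] mm  rot [-0.01  0.02  2.2 ]
12 [19.1 -9.3 -0.1] mm  rot [-0.01  0.02  2.2 ]
13 [ 18.7 -10.   -0.1] mm  rot [-0.01  0.02  2.2 ]
14 [ 18.3 -10.7  -0.1] mm  rot [-0.01  0.02  2.2 ]
15 [ 17.9 -11.4  -0.1] mm  rot [-0.01  0.02  2.2 ]
16 [ 17.4 -12.1  -0.1] mm  rot [-0.01  0.02  2.2 ]
17 [ 17.  -12.8  -0.1] mm  rot [-0.01  0.02  2.2 ]
18 [ 16.5 -13.4  -0.1] mm  rot [-0.01  0.02  2.2 ]
19 [ 15.9 -14.   -0.1] mm  rot [-0.01  0.02  2.2 ]
```

Emit:
send_rows:
  commands:
    - {"translation": [0.0212, 0.0001, 0], "rot": [0, 0, 2.2], "grip": 0.0}
    - {"translation": [0.0212, -0.0007, 0], "rot": [0, 0, 2.2], "grip": 0.0}
    - {"translation": [0.0212, -0.0015, 0], "rot": [0, 0, 2.2], "grip": 0.0}
    - {"translation": [0.0211, -0.0023, 0], "rot": [0, 0, 2.2], "grip": 0.0}
    - {"translation": [0.021, -0.0031, 0], "rot": [0, 0, 2.2], "grip": 0.0}

```text
t: 10.82
eef_pos: [0.5461, 0.0515, 0.4428]
tool_rot: [-0.001, -0.539, 0.842, 0.0]
contact_force: [0.3, -0.5, -2.2]
gripper_width: 0.616
```

Emit:
send_rows:
  commands:
    - {"translation": [0.0209, -0.0039, 0], "rot": [0, 0, 2.2], "grip": 0.0}
    - {"translation": [0.0207, -0.0047, 0], "rot": [0, 0, 2.2], "grip": 0.0}
    - {"translation": [0.0205, -0.0055, 0], "rot": [0, 0, 2.2], "grip": 0.0}
    - {"translation": [0.0203, -0.0063, 0], "rot": [0, 0, 2.2], "grip": 0.0}
    - {"translation": [0.02, -0.0071, 0], "rot": [0, 0, 2.2], "grip": 0.0}

```text
t: 11.23
eef_pos: [0.521, -0.0508, 0.4434]
tool_rot: [0.0, -0.456, 0.89, -0.0]
contact_force: [0.3, -0.1, -1.1]
gripper_width: 0.613
```

Emit:
send_rows:
  commands:
    - {"translation": [0.0197, -0.0078, 0], "rot": [0, 0, 2.2], "grip": 0.0}
    - {"translation": [0.0194, -0.0086, 0], "rot": [0, 0, 2.2], "grip": 0.0}
    - {"translation": [0.0191, -0.0093, 0], "rot": [0, 0, 2.2], "grip": 0.0}
    - {"translation": [0.0187, -0.01, 0], "rot": [0, 0, 2.2], "grip": 0.0}
    - {"translation": [0.0183, -0.0107, 0], "rot": [0, 0, 2.2], "grip": 0.0}

```text
t: 11.65
eef_pos: [0.4956, -0.1536, 0.4433]
tool_rot: [0.0, -0.369, 0.929, -0.0]
contact_force: [0.2, -0.0, -2.1]
gripper_width: 0.615
```

Emit:
send_rows:
  commands:
    - {"translation": [0.0179, -0.0114, 0], "rot": [0, 0, 2.2], "grip": 0.0}
    - {"translation": [0.0174, -0.0121, 0], "rot": [0, 0, 2.2], "grip": 0.0}
    - {"translation": [0.017, -0.0128, 0], "rot": [0, 0, 2.2], "grip": 0.0}
    - {"translation": [0.0165, -0.0134, 0], "rot": [0, 0, 2.2], "grip": 0.0}
    - {"translation": [0.0159, -0.014, 0], "rot": [0, 0, 2.2], "grip": 0.0}

```text
t: 12.07
eef_pos: [0.47, -0.2567, 0.4433]
tool_rot: [0.0, -0.278, 0.961, -0.0]
contact_force: [0.2, -0.5, -1.1]
gripper_width: 0.617
```

Run:
```python
from h import *
plan((.4717,-.2542,.265),-147.4,n=10)
```

```text
now [ 0.47   -0.2567  0.4433] th -147.7 tilt [ 0.0001 -0.0001] F [ 0.2 -0.5 -1.1] N 10
0 [-0.3  0.1 17.8] mm  rot [-0.    0.   -0.03]
1 [-0.3  0.1 17.8] mm  rot [-0.    0.   -0.03]
2 [-0.3  0.1 17.8] mm  rot [-0.    0.   -0.03]
3 [-0.3  0.1 17.8] mm  rot [-0.    0.   -0.03]
4 [-0.3  0.1 17.8] mm  rot [-0.    0.   -0.03]
5 [-0.3  0.1 17.8] mm  rot [-0.    0.   -0.03]
6 [-0.3  0.1 17.8] mm  rot [-0.    0.   -0.03]
7 [-0.3  0.1 17.8] mm  rot [-0.    0.   -0.03]
8 [-0.3  0.1 17.8] mm  rot [-0.    0.   -0.03]
9 [-0.3  0.1 17.8] mm  rot [-0.    0.   -0.03]
```

Emit:
send_rows:
  commands:
    - {"translation": [-0.0005, 0.0002, 0.02], "rot": [0, 0, 0], "grip": 0.0}
    - {"translation": [-0.0005, 0.0002, 0.02], "rot": [0, 0, 0], "grip": 0.0}
    - {"translation": [-0.0005, 0.0002, 0.02], "rot": [0, 0, 0], "grip": 0.0}
    - {"translation": [-0.0005, 0.0002, 0.02], "rot": [0, 0, 0], "grip": 0.0}
    - {"translation": [-0.0005, 0.0002, 0.02], "rot": [0, 0, 0], "grip": 0.0}

```text
t: 12.48
eef_pos: [0.472, -0.2535, 0.3423]
tool_rot: [0.0, -0.279, 0.96, -0.0]
contact_force: [0.1, -0.2, -2.5]
gripper_width: 0.617
```

Emit:
send_rows:
  commands:
    - {"translation": [-0.0005, 0.0002, 0.02], "rot": [0, 0, 0], "grip": 0.0}
    - {"translation": [0, 0, 0.02], "rot": [0, 0, 0], "grip": 0.0}
    - {"translation": [0, 0, 0.02], "rot": [0, 0, 0], "grip": 0.0}
    - {"translation": [0, 0, 0.015], "rot": [0, 0, 0], "grip": 0.0}
    - {"translation": [0, 0, 0.01], "rot": [0, 0, 0], "grip": 0.0}

```text
t: 12.9
eef_pos: [0.4717, -0.2527, 0.2565]
tool_rot: [-0.001, -0.279, 0.96, 0.001]
contact_force: [-0.8, 0.5, -1.7]
gripper_width: 0.615
```

Emit:
send_rows:
  commands:
    - {"translation": [0, 0, 0], "rot": [0, 0, 0], "grip": 0.0}
    - {"translation": [0, 0, 0], "rot": [0, 0, 0], "grip": 0.0}
    - {"translation": [0, 0, 0], "rot": [0, 0, 0], "grip": 0.0}
    - {"translation": [0, 0, 0], "rot": [0, 0, 0], "grip": 0.0}
    - {"translation": [0, 0, 0], "rot": [0, 0, 0], "grip": 0.0}

```text
t: 13.32
eef_pos: [0.473, -0.2523, 0.2594]
tool_rot: [0.001, -0.28, 0.96, -0.001]
contact_force: [-0.0, -0.2, -2.4]
gripper_width: 0.615
```

```bash
cat > look.py <<'E'
from h import *
from station import *
import sys
from rods import rods
i=sys.argv[1]; o=get_obs();p=np.array(o["eef_pos"]);print("tcp",p.round(4),"F",np.round(o["contact_force"],1))
for n in("side","top"):
    c=read_camera(n); np.savez(f"pics/{n}{i}.npz",**c)
    cv2.imwrite(f"pics/{n}{i}.png",c["pixels"][:,:,::-1])
t=cv2.imread(f"pics/top{i}.png");s=cv2.imread(f"pics/side{i}.png")
cv2.imwrite(f"pics/b{i}.png",np.hstack([cv2.resize(t[180:300,380:500],(400,400),interpolation=cv2.INTER_CUBIC),cv2.resize(s[110:230,320:440],(400,400),interpolation=cv2.INTER_CUBIC)]))
phi=np.radians(122.6);er=np.array([np.cos(phi),np.sin(phi)]);et=np.array([-er[1],er[0]])
d=p[:2]-[.566,-.4016];print("tcp r,s (robot axis)",(d@er).round(4),(d@et).round(4))
for n,ax in(("top",(.5666,-.399)),("side",(.5646,-.3988))):
    w=cloud(dict(np.load(f"pics/{n}{i}.npz"))).reshape(-1,3);w=w[np.isfinite(w[:,0])]
    dd=w[:,:2]-ax;r=dd@er;s=dd@et;z=w[:,2];R=d@er
    k=(abs(s)<.032)&(abs(r-R)<.02)&(z>.09)&(z<p[2]-.062-.01)  # solid lower part
    if k.sum()>20:
        A=np.c_[s[k],z[k]-.15,np.ones(k.sum())];m=np.ones(k.sum(),bool)
        for _ in range(4):
            sol,*_=np.linalg.lstsq(A[m],r[k][m],rcond=None);m=abs(r[k]-A@sol)<.004
        print(n,"plate r=",sol.round(4),m.sum(),"s range",np.percentile(s[k][m],[1,50,99]).round(4),"z",np.percentile(z[k][m],[1,99]).round(4))
    k=(abs(r-R)<.009)&(abs(s)<.03)&(z>p[2]+.006)&(z<p[2]+.02)
    if k.sum()>5: print(n,"top bar r med",np.median(r[k]).round(4),np.percentile(r[k],[5,95]).round(4),"s",np.percentile(s[k],[2,98]).round(4),"z max",np.percentile(z[k],90).round(4))
E
python3 look.py 4
```

```text
tcp [ 0.473  -0.2523  0.2594] F [-0.  -0.2 -2.4]
tcp r,s (robot axis) 0.1759 -0.0021
top plate r= [0.0253 0.0019 0.18  ] 79 s range [-0.0286 -0.0144  0.0108] z [0.1099 0.1834]
side plate r= [-0.004  -0.0009  0.1772] 357 s range [-0.0282  0.0022  0.0242] z [0.1275 0.187 ]
side top bar r med 0.1779 [0.1713 0.1832] s [-0.0282  0.0292] z max 0.2738
```

View pics/b4.png

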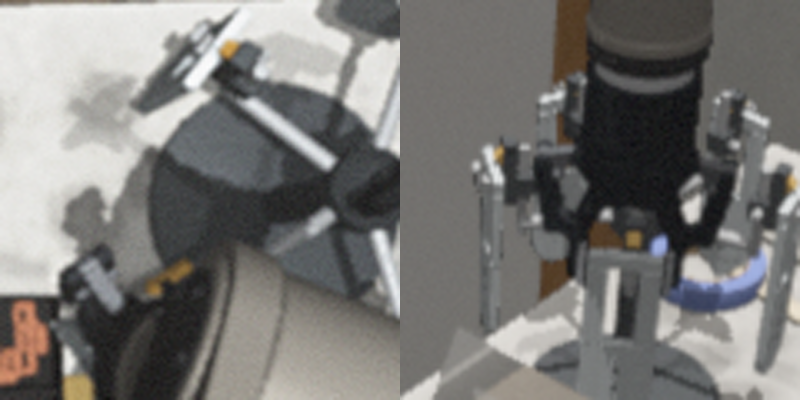

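Run:
```python
from h import *
c=dict(np.load("pics/side4.npz"));s=c["pixels"][:,:,::-1]
cv2.imwrite("pics/z4.png",cv2.resize(s[170:230,365:425],(600,600),interpolation=cv2.INTER_CUBIC))
ax=np.array([.5646,-.3988])
phi=np.radians(122.6);er=np.array([np.cos(phi),np.sin(phi)]);et=np.array([-er[1],er[0]])
for r,z in((.121,.244),(.134,.237),(.18,.272),(.18,.26)): print(r,z,proj(c,[*(ax+r*er),z]),proj(c,[*(ax+r*er+.01*et),z]))
b=c["pixels"].astype(int);m=(b[...,0]-b[...,2]>70);v,u=np.nonzero(m[175:200,385:405]);print("brass",u.mean()+385,v.mean()+175,len(u))
```

```text
0.121 0.244 [[389.40970549 183.56065522]] [[393.5755706  183.98103014]]
0.134 0.237 [[388.71074442 189.0049589 ]] [[392.89265532 189.43336957]]
0.18 0.272 [[388.27378607 187.78237343]] [[392.65051018 188.22930706]]
0.18 0.26 [[387.84519411 192.07290141]] [[392.19370012 192.52219869]]
brass 389.3333333333333 181.33333333333334 3
```

View pics/z4.png

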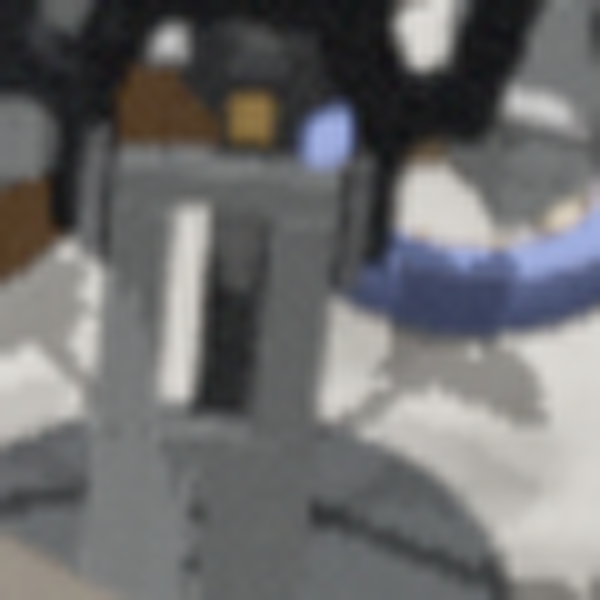

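```bash
cat > hp.py <<'E'
from h import *
phi=np.radians(122.6);er=np.array([np.cos(phi),np.sin(phi)]);et=np.array([-er[1],er[0]])
def hp(r,s,z): return [*(np.array([.566,-.4016])+r*er+s*et),z]
def st():
    from station import get_obs
    o=get_obs();p=np.array(o["eef_pos"]);d=p[:2]-[.566,-.4016];f=np.array(o["contact_force"])
    print("r %.4f s %.4f z %.4f"%(d@er,d@et,p[2]),"F r %.1f s %.1f z %.1f"%(f[:2]@er,f[:2]@et,f[2]),"t",round(o["t"],2),"w",o["gripper_width"])
E
python3 -c "
from hp import *
plan(hp(.1205,0,.2594),-147.4,n=10)"
```

```text
now [ 0.4728 -0.2521  0.259 ] th -147.48 tilt [ 0.0012 -0.0004] F [ 0.   0.8 -1.6] N 10
0 [ 0.2 -5.6 -0. ] mm  rot [-0.01  0.   -0.01]
1 [ 0.2 -5.6 -0. ] mm  rot [-0.01  0.   -0.01]
2 [ 0.2 -5.6 -0. ] mm  rot [-0.01  0.   -0.01]
3 [ 0.2 -5.6 -0. ] mm  rot [-0.01  0.   -0.01]
4 [ 0.2 -5.6 -0. ] mm  rot [-0.01  0.   -0.01]
5 [ 0.2 -5.6 -0. ] mm  rot [-0.01  0.   -0.01]
6 [ 0.2 -5.6 -0. ] mm  rot [-0.01  0.   -0.01]
7 [ 0.2 -5.6 -0. ] mm  rot [-0.01  0.   -0.01]
8 [ 0.2 -5.6 -0. ] mm  rot [-0.01  0.   -0.01]
9 [ 0.2 -5.6 -0. ] mm  rot [-0.01  0.   -0.01]
```

Emit:
send_rows:
  commands:
    - {"translation": [0.0005, -0.006, 0], "rot": [0, 0, 0], "grip": 0.0}
    - {"translation": [0.0005, -0.006, 0], "rot": [0, 0, 0], "grip": 0.0}
    - {"translation": [0.0005, -0.006, 0], "rot": [0, 0, 0], "grip": 0.0}
    - {"translation": [0.0005, -0.006, 0], "rot": [0, 0, 0], "grip": 0.0}
    - {"translation": [0, -0.006, 0], "rot": [0, 0, 0], "grip": 0.0}

```text
t: 13.83
eef_pos: [0.4871, -0.2793, 0.2582]
tool_rot: [-0.0, -0.28, 0.96, -0.0]
contact_force: [0.4, 0.2, -2.3]
gripper_width: 0.617
```

Emit:
send_rows:
  commands:
    - {"translation": [0, -0.005, 0], "rot": [0, 0, 0], "grip": 0.0}
    - {"translation": [0, -0.005, 0], "rot": [0, 0, 0], "grip": 0.0}
    - {"translation": [0, -0.005, 0], "rot": [0, 0, 0], "grip": 0.0}
    - {"translation": [0, 0, 0], "rot": [0, 0, 0], "grip": 0.0}
    - {"translation": [0, 0, 0], "rot": [0, 0, 0], "grip": 0.0}

```text
t: 14.25
eef_pos: [0.495, -0.2911, 0.2582]
tool_rot: [-0.0, -0.28, 0.96, 0.0]
contact_force: [0.5, -1.3, -1.6]
gripper_width: 0.61
```

```bash
python3 -c "
from hp import *
st()
plan(hp(.1205,0,.2594),-147.4,n=5)"; python3 look.py 5
```

```text
r 0.1313 s 0.0003 z 0.2582 F r -1.3 s 0.3 z -1.6 t 14.25 w 0.610331803264383
now [ 0.495  -0.2911  0.2582] th -147.5 tilt [-0.0003  0.0001] F [ 0.5 -1.3 -1.6] N 5
0 [-0.1 -2.2 -0.2] mm  rot [ 0.   -0.   -0.02]
1 [-0.1 -2.2 -0.2] mm  rot [ 0.   -0.   -0.02]
2 [-0.1 -2.2 -0.2] mm  rot [ 0.   -0.   -0.02]
3 [-0.1 -2.2 -0.2] mm  rot [ 0.   -0.   -0.02]
4 [-0.1 -2.2 -0.2] mm  rot [ 0.   -0.   -0.02]
tcp [ 0.495  -0.2911  0.2582] F [ 0.5 -1.3 -1.6]
tcp r,s (robot axis) 0.1313 0.0003
top plate r= [ 0.0124 -0.0017  0.1354] 169 s range [-0.0263 -0.0019  0.0261] z [0.1082 0.1854]
side plate r= [-0.0083  0.0064  0.133 ] 501 s range [-0.026   0.0009  0.0269] z [0.1061 0.1857]
side top bar r med 0.1328 [0.1265 0.1389] s [-0.0294  0.0279] z max 0.2724
```

View pics/b5.png

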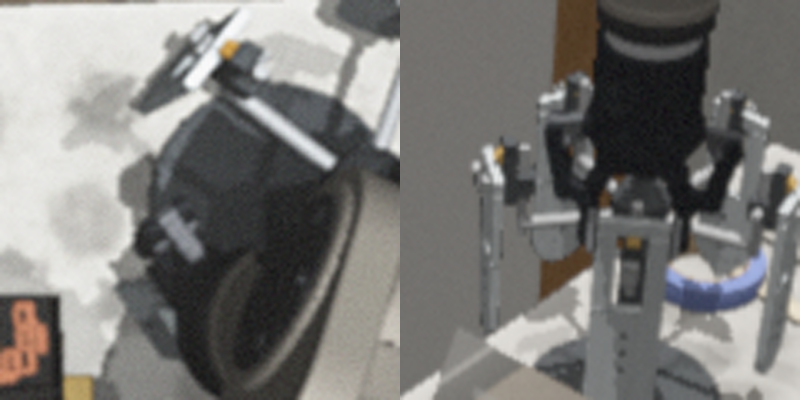

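Emit:
send_rows:
  commands:
    - {"translation": [0, -0.0035, 0], "rot": [0, 0, 0], "grip": 0.0}
    - {"translation": [0, -0.0035, 0], "rot": [0, 0, 0], "grip": 0.0}
    - {"translation": [0, -0.0035, 0], "rot": [0, 0, 0], "grip": 0.0}
    - {"translation": [0, 0, 0], "rot": [0, 0, 0], "grip": 0.0}
    - {"translation": [0, 0, 0], "rot": [0, 0, 0], "grip": 0.0}

```text
t: 14.77
eef_pos: [0.5007, -0.3001, 0.2583]
tool_rot: [-0.0, -0.28, 0.96, -0.0]
contact_force: [1.1, -0.9, -2.6]
gripper_width: 0.619
```

```bash
python3 -c "
from hp import *
st()
plan(hp(.1205,0,.2594),-147.4,n=5)"; python3 look.py 6
```

```text
r 0.1207 s 0.0003 z 0.2583 F r -1.3 s -0.4 z -2.6 t 14.77 w 0.6189300200260033
now [ 0.5007 -0.3001  0.2583] th -147.5 tilt [-0.     -0.0001] F [ 1.1 -0.9 -2.6] N 5
0 [-0.1 -0.  -0.2] mm  rot [-0.   -0.   -0.02]
1 [-0.1 -0.  -0.2] mm  rot [-0.   -0.   -0.02]
2 [-0.1 -0.  -0.2] mm  rot [-0.   -0.   -0.02]
3 [-0.1 -0.  -0.2] mm  rot [-0.   -0.   -0.02]
4 [-0.1 -0.  -0.2] mm  rot [-0.   -0.   -0.02]
tcp [ 0.5007 -0.3001  0.2583] F [ 1.1 -0.9 -2.6]
tcp r,s (robot axis) 0.1207 0.0003
top plate r= [0.0093 0.0007 0.1248] 172 s range [-0.0262 -0.0027  0.0267] z [0.1094 0.1846]
side plate r= [-0.005   0.0033  0.1223] 509 s range [-0.0259  0.0005  0.0269] z [0.1067 0.1854]
side top bar r med 0.1222 [0.1164 0.1286] s [-0.0288  0.028 ] z max 0.2732
```

View pics/b6.png

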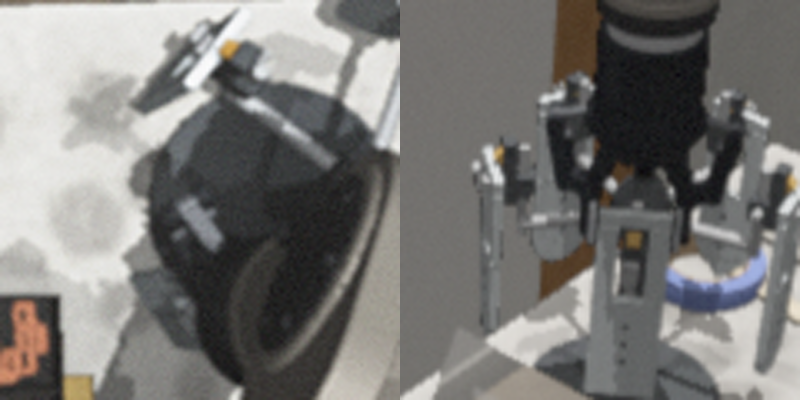

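Emit:
send_rows:
  commands:
    - {"translation": [0, 0, 0.002], "rot": [0, 0, 0], "grip": 0.0}
    - {"translation": [0, 0, 0.002], "rot": [0, 0, 0], "grip": 0.0}
    - {"translation": [0, 0, 0.002], "rot": [0, 0, 0], "grip": 0.0}
    - {"translation": [0, 0, 0.002], "rot": [0, 0, 0], "grip": 0.0}
    - {"translation": [0, 0, 0.002], "rot": [0, 0, 0], "grip": 0.0}

```text
t: 15.28
eef_pos: [0.5006, -0.2997, 0.248]
tool_rot: [-0.0, -0.28, 0.96, 0.0]
contact_force: [0.6, -0.3, -2.0]
gripper_width: 0.612
```

Emit:
send_rows:
  commands:
    - {"translation": [0, 0, 0.001], "rot": [0, 0, 0], "grip": 0.0}
    - {"translation": [0, 0, 0.001], "rot": [0, 0, 0], "grip": 0.0}
    - {"translation": [0, 0, 0.001], "rot": [0, 0, 0], "grip": 0.0}
    - {"translation": [0, 0, 0.001], "rot": [0, 0, 0], "grip": 0.0}
    - {"translation": [0, 0, 0.001], "rot": [0, 0, 0], "grip": 0.0}

```text
t: 15.7
eef_pos: [0.5007, -0.2998, 0.2432]
tool_rot: [0.0, -0.28, 0.96, -0.0]
contact_force: [-1.3, -0.2, -1.8]
gripper_width: 0.611
```

```bash
python3 -c "
from hp import *
st()
plan(hp(.1205,0,.2594),-147.4,n=5)"
```

```text
r 0.1209 s 0.0002 z 0.2432 F r 0.6 s 1.2 z -1.8 t 15.7 w 0.6111159371656059
now [ 0.5007 -0.2998  0.2432] th -147.48 tilt [ 0.0001 -0.    ] F [-1.3 -0.2 -1.8] N 5
0 [-0.  -0.1 -3.2] mm  rot [-0.    0.   -0.02]
1 [-0.  -0.1 -3.2] mm  rot [-0.    0.   -0.02]
2 [-0.  -0.1 -3.2] mm  rot [-0.    0.   -0.02]
3 [-0.  -0.1 -3.2] mm  rot [-0.    0.   -0.02]
4 [-0.  -0.1 -3.2] mm  rot [-0.    0.   -0.02]
```

Emit:
send_rows:
  commands:
    - {"translation": [0, 0, 0.001], "rot": [0, 0, 0], "grip": 0.0}
    - {"translation": [0, 0, 0.001], "rot": [0, 0, 0], "grip": 0.0}
    - {"translation": [0, 0, 0.001], "rot": [0, 0, 0], "grip": 0.0}
    - {"translation": [0, 0, 0.001], "rot": [0, 0, 0], "grip": 0.0}
    - {"translation": [0, 0, 0.001], "rot": [0, 0, 0], "grip": 0.0}

```text
t: 16.12
eef_pos: [0.5004, -0.2995, 0.238]
tool_rot: [-0.0, -0.28, 0.96, 0.0]
contact_force: [0.1, 1.5, -1.7]
gripper_width: 0.616
```

```bash
python3 -c "
from hp import *
st()"
```

```text
r 0.1214 s 0.0002 z 0.2380 F r 1.2 s -0.9 z -1.7 t 16.12 w 0.6157095495724256
```

Emit:
send_rows:
  commands:
    - {"translation": [0, 0, 0.001], "rot": [0, 0, 0], "grip": 0.0}
    - {"translation": [0, 0, 0.001], "rot": [0, 0, 0], "grip": 0.0}
    - {"translation": [0, 0, 0.001], "rot": [0, 0, 0], "grip": 0.0}
    - {"translation": [0, 0, 0.001], "rot": [0, 0, 0], "grip": 0.0}
    - {"translation": [0, 0, 0.001], "rot": [0, 0, 0], "grip": 0.0}

```text
t: 16.53
eef_pos: [0.5006, -0.2998, 0.2332]
tool_rot: [-0.0, -0.28, 0.96, 0.0]
contact_force: [-2.1, 1.7, -2.3]
gripper_width: 0.616
```

```bash
python3 -c "
from hp import *
st()"
```

```text
r 0.1210 s 0.0002 z 0.2332 F r 2.5 s 0.9 z -2.3 t 16.53 w 0.6162622988418337
```

Emit:
send_rows:
  commands:
    - {"translation": [0, 0, 0.001], "rot": [0, 0, 0], "grip": 0.0}
    - {"translation": [0, 0, 0.001], "rot": [0, 0, 0], "grip": 0.0}
    - {"translation": [0, 0, 0.001], "rot": [0, 0, 0], "grip": 0.0}
    - {"translation": [0, 0, 0.001], "rot": [0, 0, 0], "grip": 0.0}
    - {"translation": [0, 0, 0.001], "rot": [0, 0, 0], "grip": 0.0}

```text
t: 16.95
eef_pos: [0.5006, -0.2999, 0.2281]
tool_rot: [-0.0, -0.28, 0.96, 0.0]
contact_force: [-0.3, 0.8, -2.3]
gripper_width: 0.615
```

```bash
python3 -c "
from hp import *
st()"
```

```text
r 0.1210 s 0.0003 z 0.2281 F r 0.8 s -0.2 z -2.3 t 16.95 w 0.614961613792228
```

Emit:
send_rows:
  commands:
    - {"translation": [0, 0, 0.001], "rot": [0, 0, 0], "grip": 0.0}
    - {"translation": [0, 0, 0.001], "rot": [0, 0, 0], "grip": 0.0}
    - {"translation": [0, 0, 0.001], "rot": [0, 0, 0], "grip": 0.0}
    - {"translation": [0, 0, 0.001], "rot": [0, 0, 0], "grip": 0.0}
    - {"translation": [0, 0, 0.0], "rot": [0, 0, 0], "grip": 0.0}

```text
t: 17.37
eef_pos: [0.5007, -0.3001, 0.2243]
tool_rot: [0.0, -0.28, 0.96, -0.0]
contact_force: [0.0, -0.9, -1.3]
gripper_width: 0.616
```

```bash
python3 -c "
from hp import *
st()"
```

```text
r 0.1207 s 0.0003 z 0.2243 F r -0.8 s 0.5 z -1.3 t 17.37 w 0.6159185955092958
```

Emit:
send_rows:
  commands:
    - {"translation": [0, 0, 0.0008], "rot": [0, 0, 0], "grip": 0.0}
    - {"translation": [0, 0, 0.0008], "rot": [0, 0, 0], "grip": 0.0}
    - {"translation": [0, 0, 0.0008], "rot": [0, 0, 0], "grip": 0.0}
    - {"translation": [0, 0, 0], "rot": [0, 0, 0], "grip": 0.0}
    - {"translation": [0, 0, 0], "rot": [0, 0, 0], "grip": 0.0}

```text
t: 17.78
eef_pos: [0.5006, -0.2998, 0.2219]
tool_rot: [-0.0, -0.28, 0.96, 0.0]
contact_force: [0.6, 0.1, -2.0]
gripper_width: 0.62
```

```bash
python3 -c "
from hp import *
st()"
```

```text
r 0.1210 s 0.0003 z 0.2219 F r -0.2 s -0.5 z -2.0 t 17.78 w 0.619848959364757
```

Emit:
send_rows:
  commands:
    - {"translation": [0, 0, 0.0008], "rot": [0, 0, 0], "grip": 0.0}
    - {"translation": [0, 0, 0.0008], "rot": [0, 0, 0], "grip": 0.0}
    - {"translation": [0, 0, 0.0008], "rot": [0, 0, 0], "grip": 0.0}
    - {"translation": [0, 0, 0], "rot": [0, 0, 0], "grip": 0.0}
    - {"translation": [0, 0, 0], "rot": [0, 0, 0], "grip": 0.0}

```text
t: 18.2
eef_pos: [0.5009, -0.2999, 0.2211]
tool_rot: [0.001, -0.28, 0.96, -0.0]
contact_force: [-3.8, 3.2, 8.9]
gripper_width: 0.611
```

```bash
python3 -c "
from hp import *
st()"; python3 look.py 7
```

```text
r 0.1208 s 0.0000 z 0.2211 F r 4.7 s 1.5 z 8.9 t 18.2 w 0.6106331068474445
tcp [ 0.5009 -0.2999  0.2211] F [-3.8  3.2  8.9]
tcp r,s (robot axis) 0.1208 0.0
top plate r= [0.0148 0.0006 0.1246] 123 s range [-0.0266 -0.0021  0.0254] z [0.0903 0.1475]
side plate r= [0.0002 0.0048 0.1225] 342 s range [-0.0261  0.0014  0.0265] z [0.0907 0.1481]
side top bar r med 0.1222 [0.1136 0.1288] s [-0.0281  0.0292] z max 0.2361
```

View pics/b7.png

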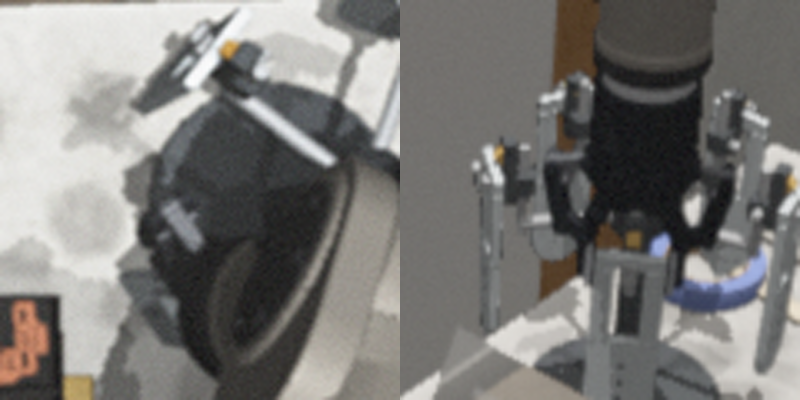

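Emit:
send_rows:
  commands:
    - {"translation": [0, 0, 0.0005], "rot": [0, 0, 0], "grip": 0.0}
    - {"translation": [0, 0, 0.0005], "rot": [0, 0, 0], "grip": 0.0}
    - {"translation": [0, 0, 0], "rot": [0, 0, 0], "grip": 0.0}
    - {"translation": [0, 0, 0], "rot": [0, 0, 0], "grip": 0.0}
    - {"translation": [0, 0, 0], "rot": [0, 0, 0], "grip": 0.0}

```text
t: 18.72
eef_pos: [0.5013, -0.2997, 0.221]
tool_rot: [0.001, -0.28, 0.96, -0.0]
contact_force: [-4.9, 4.2, 14.7]
gripper_width: 0.614
```

```bash
python3 -c "
from hp import *
st()
c=dict(np.load('pics/side7.npz'));cv2.imwrite('pics/z7.png',cv2.resize(c['pixels'][170:230,365:425,::-1],(600,600),interpolation=cv2.INTER_CUBIC))"
```

```text
r 0.1207 s -0.0004 z 0.2210 F r 6.2 s 1.9 z 14.7 t 18.72 w 0.6138290413772044
```

View pics/z7.png

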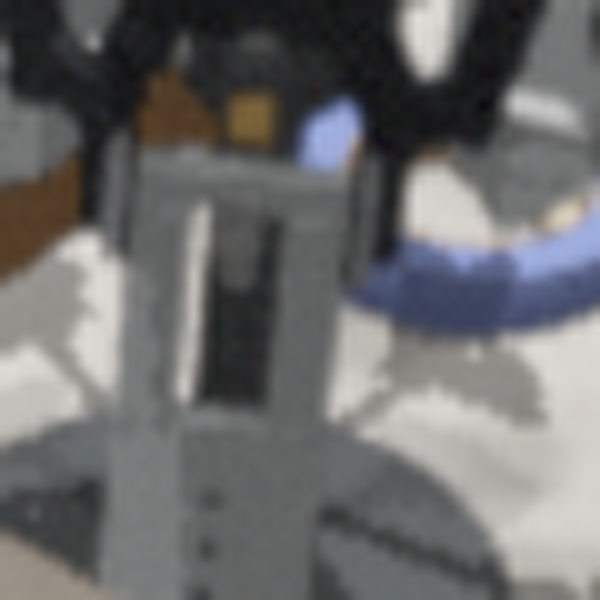

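Emit:
send_rows:
  commands:
    - {"translation": [0, 0, -0.0005], "rot": [0, 0, 0], "grip": 0.0}
    - {"translation": [0, 0, -0.0008], "rot": [0, 0, 0], "grip": 0.0}
    - {"translation": [0, 0, -0.0005], "rot": [0, 0, 0], "grip": 0.0}
    - {"translation": [0, 0, 0], "rot": [0, 0, 0], "grip": 0.0}
    - {"translation": [0, 0, 0], "rot": [0, 0, 0], "grip": 0.0}

```text
t: 19.13
eef_pos: [0.5012, -0.2997, 0.2211]
tool_rot: [0.001, -0.28, 0.96, -0.0]
contact_force: [-1.4, 2.7, 6.4]
gripper_width: 0.617
```

```bash
python3 -c "
from hp import *
st()"
```

```text
r 0.1208 s -0.0003 z 0.2211 F r 3.0 s -0.3 z 6.4 t 19.13 w 0.6168783766621668
```

Now release gently, then check before withdrawing.

Emit:
send_rows:
  commands:
    - {"translation": [0, 0, -0.0003], "rot": [0, 0, 0], "grip": 0.07}
    - {"translation": [0, 0, 0], "rot": [0, 0, 0], "grip": 0.07}
    - {"translation": [0, 0, 0], "rot": [0, 0, 0], "grip": 0.07}
    - {"translation": [0, 0, 0], "rot": [0, 0, 0], "grip": 0.07}
    - {"translation": [0, 0, 0], "rot": [0, 0, 0], "grip": 0.07}
  force: 30

```text
t: 19.55
eef_pos: [0.5005, -0.2999, 0.2204]
tool_rot: [-0.0, -0.28, 0.96, 0.0]
contact_force: [-0.5, -0.2, 0.7]
gripper_width: 0.819
```

```bash
python3 -c "
from hp import *
st()"; python3 look.py 8
```

```text
r 0.1209 s 0.0004 z 0.2204 F r 0.1 s 0.5 z 0.7 t 19.55 w 0.8187492834060306
tcp [ 0.5005 -0.2999  0.2204] F [-0.5 -0.2  0.7]
tcp r,s (robot axis) 0.1209 0.0004
top plate r= [0.0115 0.0017 0.1247] 124 s range [-0.0268 -0.0018  0.0255] z [0.0912 0.1481]
side plate r= [-0.0028  0.0166  0.123 ] 322 s range [-0.0263  0.0011  0.0262] z [0.0927 0.1479]
side top bar r med 0.1218 [0.1149 0.1262] s [-0.0262  0.026 ] z max 0.2353
```

View pics/b8.png

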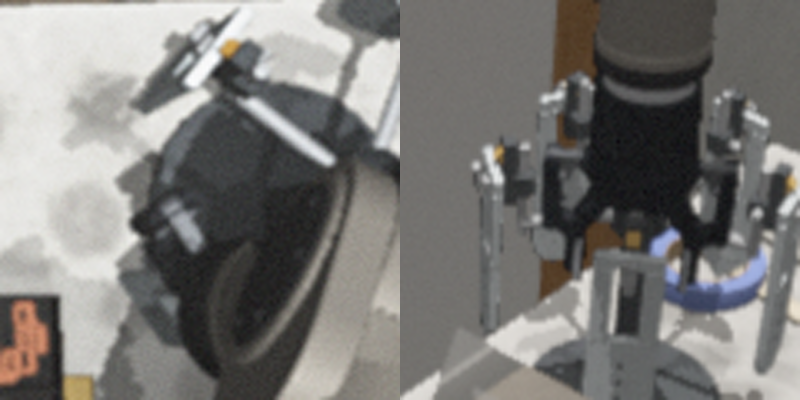

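Emit:
send_rows:
  commands:
    - {"translation": [0, 0, -0.005], "rot": [0, 0, 0], "grip": 0.075}
    - {"translation": [0, 0, -0.01], "rot": [0, 0, 0], "grip": 0.075}
    - {"translation": [0, 0, -0.015], "rot": [0, 0, 0], "grip": 0.075}
    - {"translation": [0, 0, -0.02], "rot": [0, 0, 0], "grip": 0.075}
    - {"translation": [0, 0, -0.02], "rot": [0, 0, 0], "grip": 0.075}

```text
t: 20.07
eef_pos: [0.5005, -0.2999, 0.2921]
tool_rot: [-0.0, -0.28, 0.96, -0.0]
contact_force: [0.3, -0.2, -0.9]
gripper_width: 0.877
```

Emit:
send_rows:
  commands:
    - {"translation": [0, 0, -0.03], "rot": [0, 0, 0], "grip": 0.075}
    - {"translation": [0, 0, -0.03], "rot": [0, 0, 0], "grip": 0.075}
    - {"translation": [0, 0, -0.03], "rot": [0, 0, 0], "grip": 0.075}
    - {"translation": [0, 0, -0.03], "rot": [0, 0, 0], "grip": 0.075}
    - {"translation": [0, 0, -0.01], "rot": [0, 0, 0], "grip": 0.075}

```text
t: 20.48
eef_pos: [0.5016, -0.3006, 0.4269]
tool_rot: [0.003, -0.28, 0.96, -0.003]
contact_force: [0.8, -0.8, 0.4]
gripper_width: 0.879
```

Emit:
send_rows:
  commands:
    - {"translation": [-0.02, 0.02, 0], "rot": [0, 0, 0], "grip": 0.075}
    - {"translation": [-0.025, 0.025, 0], "rot": [0, 0, 0], "grip": 0.075}
    - {"translation": [-0.025, 0.025, 0], "rot": [0, 0, 0], "grip": 0.075}
    - {"translation": [-0.025, 0.025, 0], "rot": [0, 0, 0], "grip": 0.075}
    - {"translation": [-0.01, 0.01, 0], "rot": [0, 0, 0], "grip": 0.075}

```text
t: 20.9
eef_pos: [0.5337, -0.1489, 0.4211]
tool_rot: [0.001, -0.283, 0.959, 0.001]
contact_force: [0.4, 1.0, -0.1]
gripper_width: 0.88
```

```bash
python3 look.py 9
python3 - <<'E'
from hp import *
from rods import rods
rods(dict(np.load("pics/top9.npz")),show=False)
s=cv2.imread("pics/side9.png");t=cv2.imread("pics/top9.png")
cv2.imwrite("pics/z9.png",np.hstack([cv2.resize(t[170:290,390:510],(400,400),interpolation=cv2.INTER_CUBIC),cv2.resize(s[160:240,355:435],(400,400),interpolation=cv2.INTER_CUBIC)]))
for n,ax in(("top9",(.5666,-.399)),("side9",(.5646,-.3988))):
    w=cloud(dict(np.load(f"pics/{n}.npz")));d=w[...,:2]-ax;r=d@er;q=d@et;z=w[...,2]
    for a in np.arange(.104,.142,.003):
        kk=(abs(r-a)<.0015)&(abs(q)<.024)&(z>.2)&(z<.3); kc=kk&(abs(q)<.007)
        print(n,int(a*1000+.5),"side",np.sort((z[kk&(abs(q)>.012)]*1000).round().astype(int))[::-1][:8],"mid",np.sort((z[kc]*1000).round().astype(int))[::-1][:8])
E
```

```text
tcp [ 0.5337 -0.1489  0.4211] F [ 0.4  1.  -0.1]
tcp r,s (robot axis) 0.2303 -0.1089
axis,ang [  0.5666  -0.3992 122.4303] rms 2.87
top9 104 side [] mid []
top9 107 side [] mid []
top9 110 side [] mid []
top9 113 side [] mid []
top9 116 side [] mid []
top9 119 side [] mid []
top9 122 side [] mid []
top9 125 side [] mid []
top9 128 side [] mid []
top9 131 side [] mid []
top9 134 side [] mid []
top9 137 side [] mid []
top9 140 side [] mid []
side9 104 side [] mid [256 254 254 247 208]
side9 107 side [] mid [254 254 254 253 251 231 204]
side9 110 side [] mid [256 255 253 253 250 249 247 247]
side9 113 side [230] mid [255 255 255 252 252 249 248 246]
side9 116 side [235 235 234 231] mid [246 245 243 239 239 238 235 233]
side9 119 side [236 235 235 234 234 234 233 233] mid [247 245 235 234 232 231 231 230]
side9 122 side [236 234 234 234 233 232 232 231] mid [247 245 234 234 232 227 225 224]
side9 125 side [237 232 232 227 226 223 223 222] mid [236 234]
side9 128 side [235 234 218] mid [233 228 227 223 222 221 221 221]
side9 131 side [] mid [235 235 234 233 232 231 229 227]
side9 134 side [] mid [235 234 234 231 228 219]
side9 137 side [] mid [233]
side9 140 side [] mid []
```

View pics/z9.png

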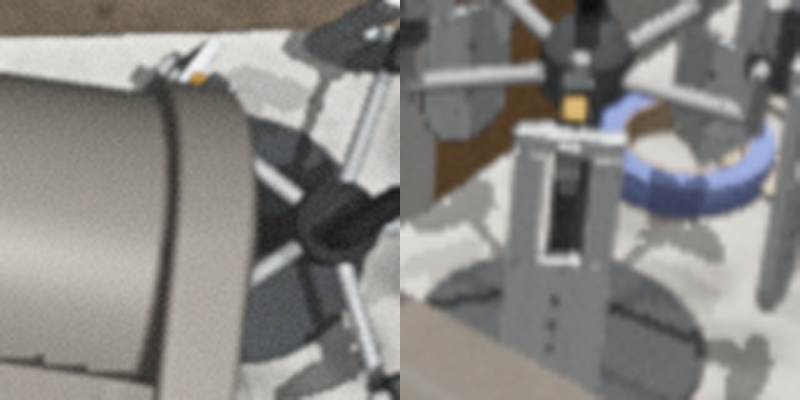

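View pics/top9.png

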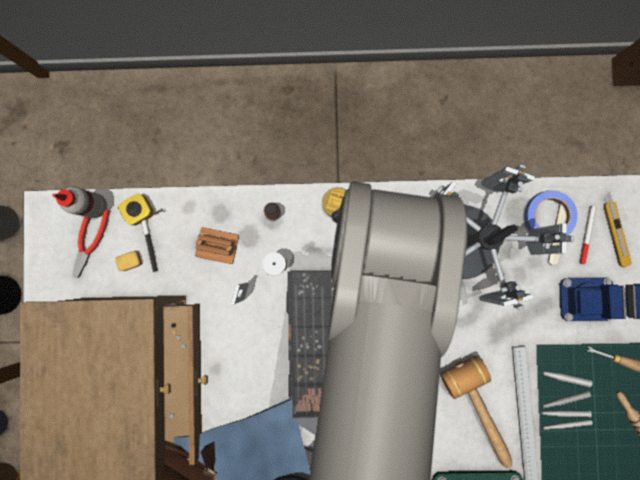

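Emit:
send_rows:
  commands:
    - {"translation": [-0.03, 0.02, -0.01], "rot": [0, 0, 0], "grip": 0.075}
    - {"translation": [-0.03, 0.02, 0], "rot": [0, 0, 0], "grip": 0.075}
    - {"translation": [-0.03, 0.02, 0], "rot": [0, 0, 0], "grip": 0.075}
    - {"translation": [-0.03, 0.02, 0], "rot": [0, 0, 0], "grip": 0.075}
    - {"translation": [-0.03, 0.02, 0], "rot": [0, 0, 0], "grip": 0.075}

```text
t: 21.42
eef_pos: [0.6059, 0.0098, 0.4311]
tool_rot: [0.0, -0.279, 0.96, -0.0]
contact_force: [0.4, -0.3, -0.1]
gripper_width: 0.878
```

Emit:
send_rows:
  commands:
    - {"translation": [-0.03, 0.02, 0], "rot": [0, 0, 0], "grip": 0.075}
    - {"translation": [-0.02, 0.01, 0], "rot": [0, 0, 0], "grip": 0.075}
    - {"translation": [0, 0, 0], "rot": [0, 0, 0], "grip": 0.075}
    - {"translation": [0, 0, 0], "rot": [0, 0, 0], "grip": 0.075}
    - {"translation": [0, 0, 0], "rot": [0, 0, 0], "grip": 0.075}

```text
t: 21.83
eef_pos: [0.6315, 0.06, 0.4307]
tool_rot: [-0.0, -0.279, 0.96, -0.001]
contact_force: [0.3, -0.3, 0.8]
gripper_width: 0.876
```

```bash
python3 look.py 10
python3 - <<'E'
from h import *
from rods import rods
c=dict(np.load("pics/top10.npz"));x=rods(c,show=False)
t=cv2.imread("pics/top10.png");cv2.imwrite("pics/z10.png",cv2.resize(t[170:290,400:560],(800,600),interpolation=cv2.INTER_CUBIC))
E
```

```text
tcp [0.6315 0.06   0.4307] F [ 0.3 -0.3  0.8]
tcp r,s (robot axis) 0.3536 -0.3039
top plate r= [ 0.6262 -0.6337  0.4079] 698 s range [-0.0313 -0.0026  0.0312] z [0.1816 0.2663]
side plate r= [ 0.6156 -0.6064  0.4026] 812 s range [-0.0312 -0.0034  0.0309] z [0.1743 0.2628]
axis,ang [  0.5666  -0.3991 122.4374] rms 2.88
```

View pics/z10.png

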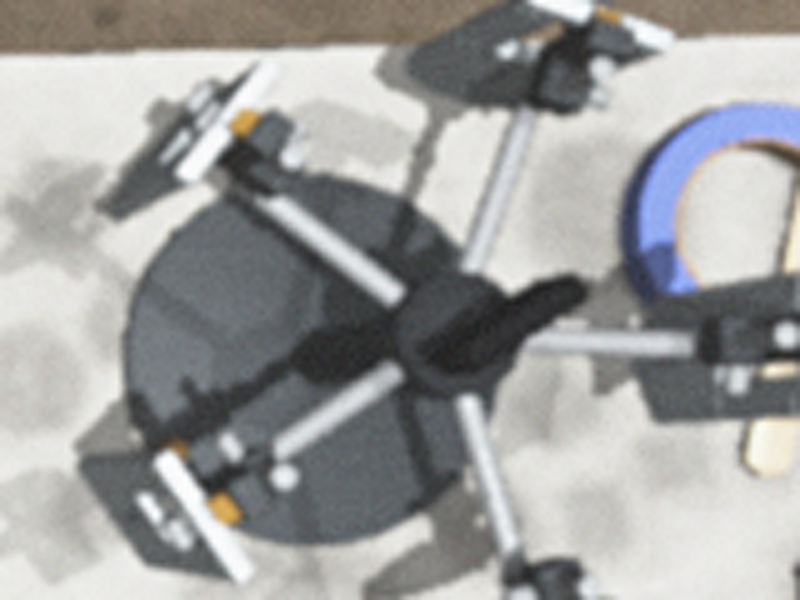

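```bash
python3 -c "
from station import *
print(hand_in())"
```

```text
the job is handed in; nothing more can be done
None
```

The strap template now hangs on the empty hook over the pointer, and the job was handed in at about 22 s of the 72 s allowed.

- **Carousel:** I turned the head about 96° clockwise by the black grip. In the last top image the hook arm measured 122.4°, against about 122.6° for the pointer. Two pointer estimates disagreed by about a degree: 122.6° from its centre and 121.6° from the line of its edges.
- **Hanging:** I lifted the larger template out of the stand, carried it over the case lid, brought its window over the hook and lowered it past the catch. It came to a firm stop at about 15 N, with no further travel as the press grew from about 9 N. I eased the press off before letting go.
- **Seat height:** The camera put the hook's real seat at about z = 0.224 m. The template's bar stopped at about 0.223 m by touch, which agrees within the calibration.
- **Last checks:** After release, the top of the template's bar sat about 12 mm above the seat, where it should when fully down, and the brass catch showed sprung out above it. The cream spool and brown bottle looked to be where they were at the start, and the arm was clear with about zero force.
- **Less certain:** I did not see the 4 to 10 N push of the catch directly, because forces were read only every 4 to 5 mm of that part of the descent. That the catch sprang back is judged from the pictures. There was also about 6 N of outward force while pressing that I could not explain; it was gone once I let go.

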